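Set the battery test cradle for the next pack and hold the sprung contact head open

TASK

Set the battery test cradle up for the next pack: swing the orange clamp lever right open, slide the grey back stop along until its white index line is at the green pointer, and lock the lever fully again. Then pull the red bar to draw the sprung contact head back until its index line is at the yellow pointer, and keep hold of the bar there so that I can drop the pack in: finish while still holding it. Leave the two pointers, the packs, the remote and the charger where they are.

Things in the scene. Friction and masses are not known exactly. Their poses are not given: they have to be found in the camera images.
- cradle: battery test cradle, screwed down: base plate 150 (x) x 420 (y) mm, top 18 mm above the bench; from -y to +y it carries the back stop, the bay, the contact head, a blue end block, two spring barrels, the pull bar. Origin: middle of the base, on the bench. All slides run along its y. Its -x side faces the robot (clamp lever); along its +x edge lie a white scale and a bar with two pointers
- stop (a joint): travel of the back stop along the cradle, m: 0 = farthest from the contact head, grows to 0.110 towards the head (cradle +y). Held fast while the lever is locked; with the lever open it slides with about 2 N and stays where it is left
- stop_grip (a point): middle of the top edge of the back stop's upright grey plate: 10 mm thick along cradle y, 76 mm wide along x, top 102 mm above the bench. It stands clear on its -y side down to the lever's hub (64 mm above the bench) and on its +y side, the bay, down to the way (34 mm): it can be pinched across its thickness from above
- stop_index (a point): the back stop's index line: white line at the tip of a black finger that reaches from the foot of the stop plate over the scale, 25 mm above the bench
- stop_pointer_tip (a point): middle of the green pointer on the bar beside the scale (10 mm wide along cradle y, 25 mm above the bench): where the stop's index line belongs, at the same place along cradle y. The technician has set it; leave it
- clamp (a joint): screw clamp lever of the back stop, rad: 0 = fully locked, the arm points along cradle -y; it swings clockwise seen from above to 1.45 = fully open, the arm points towards the robot (cradle -x). The clamp grips below about 0.75 rad and is free above. It stays where it is left; takes about 3 N at the knob, up to 6 N to lock
- clamp_knob (a point): middle of the orange knob on the lever's end: upright round knob, 22 mm diameter, 30 mm tall, top 97 mm above the bench, this point 85 mm above the bench and 65 mm from the lever's axis. Under the knob is only the slim arm (70 mm above the bench), so it can be pinched from above
- clamp_pivot (a point): on the upright axis of the clamp lever, level with the middle of the knob (85 mm above the bench); rides along with the back stop
- head_index (a point): the contact head's index line: white line on a black finger at the head's +x side over the scale, 25 mm above the bench. The head travels up to 55 mm along cradle +y when pulled; spring pulls back 4 N at rest, 1.2 N more per 10 mm; flies back when let go
- head_pointer_tip (a point): middle of the yellow pointer on the bar beside the scale (10 mm wide along cradle y, 25 mm above the bench): where the head's index line must be drawn to, at the same place along cradle y. Leave it where it is
- pack_next: black battery pack, 72 x 98 x 56 mm, 0.5 kg, lying on the bench to the left; origin in the middle of its underside. Not to be moved
- pack_spare: grey battery pack, 72 x 98 x 56 mm, on the bench beyond the cradle; origin in the middle of its underside. Not to be moved
- remote: grey remote control with a screen, 105 x 170 mm, 44 mm high over the sticks, beyond the cradle; origin in the middle of its underside. Not to be moved
- charger: black twin charger 62 x 90 x 26 mm with one small cell upright in it (78 mm high), beyond the cradle; origin in the middle of its underside. Not to be moved
- head: sprung contact head with rods and red pull bar, one moving piece; origin: middle of the bar, axes as the cradle's. Bar: round, 18 mm thick, 100 mm along cradle x, axis 50 mm above the bench, ends on two rods 80 mm apart; mid-bar 80 mm is free on its -y side, all on its +y: pinch or hook it from above; below it base plate end (18 mm) and bench

How it is judged:
By the outcome, as a careful person would: the job done as asked, in the order asked, and still so for the second after the job is handed in, while the arm keeps its last pose, push and grip.
It also fails if it takes over 64 s, if anything falls off the work surface, if the arm or the gripper's body presses on something with over 40 N, if the wrist force passes 120 N, or if a joint passes its speed limit or range.

ROBOT

A 7-joint arm with a two-finger parallel gripper is mounted at the origin on the work surface. World frame = base frame: x ahead of the robot, y to its left, z up, the work surface at z = 0. Lengths are in m, angles in rad, forces in N, time in s.
With the tool pointing down it reaches from about 0.4 to 0.85 m from the base axis. Payload 4.5 kg.
Tool frame: the origin (TCP) lies on the centre line of the jaws, within the pads' length; the fingertips stand 17 mm ahead of it and the grasp point (between the pads) lies 2 mm behind it; z points along the fingers, y is the line along which they close (so a half turn about z gives the same grasp; the last joint's range is limited). The gripper opens to 85 mm and grips with 20 to 120 N. Pads are 22 mm wide; open, the fingers measure 114 mm over their backs; the gripper's body (76 mm by 85 mm) begins 54 mm behind the grasp point. The pads swing forward as they close: fully open they stand 13 mm farther back than shut.
Start: joints at [-1.161, 0.689, -0.195, 1.565, 0.157, 0.902, -0.215], TCP at [0.229, 0.581, 0.248] pointing down, gripper open.
Joint ranges: [-3.01, 3.01], [-0.46, 2.08], [-1.47, 1.51], [0.13, 2.56], [-1, 4.14], [0.04, 2.09], [-2.66, 2.66]. Speed limits (rad/s): [2.57, 2.57, 3.14, 3.14, 3.14, 3.14, 3.14].

INTERFACE

Orientations are given as a unit quaternion [x, y, z, w].
In Python, from station import bot gives the robot as it stands. The module is installed in compiled form; this text tells all that it offers.
- The arm moves only by the shell command python3 -m creep 'ROWS' [FORCE]. ROWS is JSON, a list of rows, each a list of 7 numbers: the shift along the world's x, y, z scaled (see below), then the turn, a rotation vector about the world's x, y, z scaled (see below), then the opening, from 0 (shut) to 1 (fully open). In form: [[x, y, z, rx, ry, rz, hand], ...]. A call has 1 to 20 rows; each row is the pose to reach, as a shift and turn from the pose commanded when the call began, turning the shorter way round; what a row does not reach only later rows make up. The controller multiplies each number of a shift by 0.3 m and each number of a turn by 180 degrees. A row lasts 1/8 s, in which the tool goes at most 62.5 mm and 10.7 degrees, less where a joint would pass 70% of its speed; a pose out of reach is approached as far as the arm can. A call with a number of a shift or a turn outside -1 to 1 is refused whole. A call with a gripper value outside its range is refused whole. The fingers move at their own pace and stop on an object; FORCE is the grip in N (left out, the last holds). Time passes only in rows, so rows that repeat a pose let the fingers close. It gives the time, the measured TCP pose, the force, the opening and the grip force at its end, in the units of the state.
- bot.get_obs(): the state, without advancing time (a new reading comes with each control period).
- bot.grab_frame(name): name is "scene" or "side" or "wrist"; returns (picture, depth): 480x640x3 uint8, red, green, blue; 480x640 float32, m along the optical axis (not along the pixel's ray), 0 where there is no reading.
- bot.camera_params(name): a dict with "K" (3x3 intrinsics, pixels), "view" (4x4, takes a point from world to camera coordinates). Camera axes: x right, y down, z forward; pixel columns grow to the right and rows downward; lengths in m; the calibration is good to about 2 mm. A picture is of the moment at which its call begins: read the wrist's pose just before it. camera_params takes no time and is no camera call; for the wrist camera it gives the pose at the moment of the call.
- bot.finish_job(): hands the job in; it is judged then, once.
The state is a dict: "time": time; "q": joint angles; "joint_vel": joint speeds; "tau": joint torques, N m; "ee_pos": TCP position; "orientation": TCP orientation; "force": force on the tool from outside, world axes, zero at the start; "torque": the same for the moment, N m; "gripper_width": opening from 0.0 (shut) to 1.0 (fully open); "gripper_force": force on a finger pad.
Only numpy, scipy, OpenCV 4.12 (cv2) and the standard library are available. Lean on these libraries where they do the work, as an engineer would, in place of code of your own. Each camera call takes 0.05 s, during which the arm holds its last target. There are 200 camera calls.

## Working session

There is one attempt and no reset: what is moved stays moved. The work goes in short steps, Python scripts to look and compute and a shell command to move; the robot and the scene stay as the last step left them, time stands still between calls to the robot, and variables do not carry over. Pictures are saved under pics/ and viewed, at most 10 in all, crops included, and the job is handed in when it is done.

```bash
mkdir -p pics; cat > h.py <<'E'
import numpy as np, cv2
from station import bot
def grab(n,save=None):
    p=bot.camera_params(n); im,d=bot.grab_frame(n)
    if save: cv2.imwrite('pics/'+save,cv2.cvtColor(im,cv2.COLOR_RGB2BGR))
    return im,d,np.array(p['K']),np.array(p['view'])
def ray(K,V,u,v,z):
    R,t=V[:3,:3],V[:3,3]; c=-R.T@t
    d=R.T@np.linalg.inv(K)@np.array([u,v,1.]); return c+d*(z-c[2])/d[2]
def cloud(d,K,V):
    v,u=np.mgrid[:480,:640]; P=np.stack([(u-K[0,2])/K[0,0]*d,(v-K[1,2])/K[1,1]*d,d],-1)
    return (P-V[:3,3])@V[:3,:3]
def st():
    o=bot.get_obs(); print({k:np.round(o[k],4).tolist() for k in ('time','q','ee_pos','orientation','force','gripper_width','gripper_force')})
E
python3 - <<'E'
from h import *
st()
for n in('scene','side'):
    im,d,K,V=grab(n,n+'0.png'); print(n,(-V[:3,:3].T@V[:3,3]).round(3))
E
```

```text
{'time': 0.0, 'q': [-1.1612, 0.69, -0.1945, 1.5664, 0.1573, 0.9025, -0.2151], 'ee_pos': [0.2292, 0.5808, 0.2475], 'orientation': [0.1868, 0.9824, -0.0009, -0.0001], 'force': [-0.6826, 0.3586, 0.2519], 'gripper_width': 0.9978, 'gripper_force': 0.0}
scene [1.295 0.149 0.945]
side [ 0.415 -0.766  0.939]
```

View pics/scene0.png

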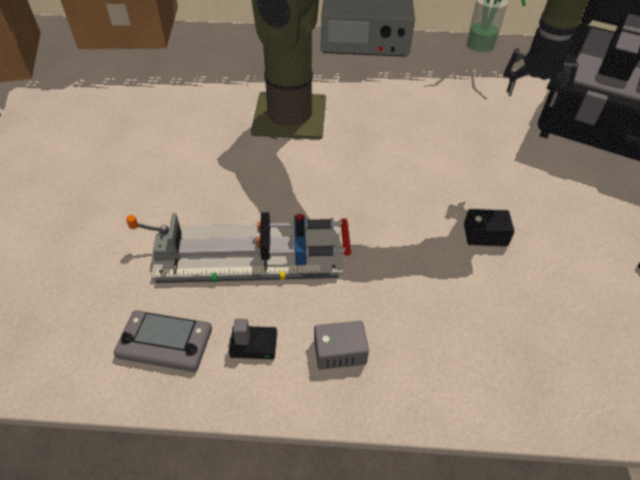

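View pics/side0.png

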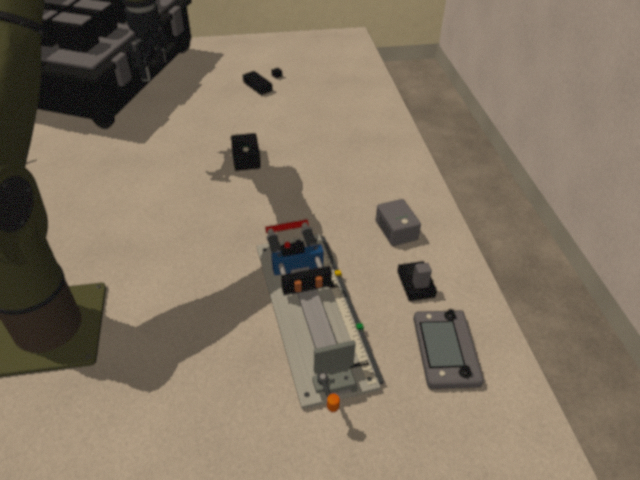

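The scene view shows the orange knob at about (132,222), the grey plate (172,235), green pointer (214,277), yellow pointer (283,275) and red bar (346,237). The side view has the same items at (333,402), (333,350), (360,325), (338,272) and (288,226).

```bash
cat >> h.py <<'E'
HS={'orange':((5,170,120),(16,255,255)),'red':((0,150,60),(3,255,255)),'green':((50,110,50),(85,255,255)),'yellow':((22,150,120),(33,255,255))}
def blobs(im,name,amin=6,n=3):
    h=cv2.cvtColor(im,cv2.COLOR_RGB2HSV); m=cv2.inRange(h,*[np.array(x) for x in HS[name]])
    k,l,s,c=cv2.connectedComponentsWithStats(m)
    o=sorted([i for i in range(1,k) if s[i,4]>=amin],key=lambda i:-s[i,4])[:n]
    return [(c[i],s[i],l==i) for i in o]
E
python3 - <<'E'
from h import *
Z={'orange':.085,'red':.05,'green':.025,'yellow':.025}
for n in('scene','side'):
    im,d,K,V=grab(n); P=cloud(d,K,V)
    for c in Z:
        for ce,s,m in blobs(im,c):
            print(n,c,ce.round(1),s.tolist(),'ray',ray(K,V,*ce,Z[c]).round(4),'med',np.median(P[m],0).round(4))
            if c=='red' and s[4]>60:
                q=P[m]; q=q[abs(q[:,2]-.055)<.02]; w=cv2.minAreaRect((q[:,:2]*1000).astype(np.float32)); print(w)
    # base plate points
    q=P[(abs(P[...,2]-.018)<.004)&(P[...,0]>.3)&(P[...,0]<.75)&(abs(P[...,1])<.35)]
    print(n,'plate',cv2.minAreaRect((q[:,:2]*1000).astype(np.float32)))
E
```

```text
scene orange [131.1 221.1] [127, 215, 9, 13, 87] ray [ 0.5312 -0.2963  0.085 ] med [ 0.5366 -0.2935  0.0916]
scene red [345.3 237.2] [342, 219, 9, 36, 177] ray [0.5132 0.1772 0.05  ] med [0.5189 0.1772 0.056 ]
((513.1094360351562, 176.61558532714844), (99.22863006591797, 13.954020500183105), 6.769536018371582)
scene red [299.1 216.5] [297, 214, 5, 6, 23] ray [0.4572 0.0684 0.05  ] med [0.5021 0.0728 0.097 ]
scene red [380.1  48.1] [379, 46, 3, 5, 14] ray [-0.31    0.2682  0.05  ] med [-0.3365  0.27    0.0349]
scene green [213.3 277.4] [211, 274, 5, 8, 32] ray [ 0.6274 -0.1035  0.025 ] med [ 0.6256 -0.1045  0.022 ]
scene green [523.3   1.6] [522, 0, 3, 5, 10] ray [-0.7374  0.8171  0.025 ] med [-0.256   0.6577  0.2434]
scene yellow [282.1 275. ] [280, 272, 5, 8, 34] ray [0.6101 0.0439 0.025 ] med [0.6084 0.0437 0.023 ]
scene plate ((606.058349609375, -43.92872619628906), (292.3880920410156, 437.40313720703125), 2.8468434810638428)
side orange [332.4 401.2] [327, 394, 13, 17, 160] ray [ 0.5266 -0.2947  0.085 ] med [ 0.5253 -0.3008  0.0961]
side orange [297.4 282.1] [295, 281, 6, 3, 14] ray [ 0.5049 -0.0255  0.085 ] med [ 0.5059 -0.0195  0.0781]
side orange [318.3 278. ] [316, 277, 5, 3, 13] ray [ 0.5479 -0.021   0.085 ] med [ 0.5489 -0.0149  0.0775]
side red [286.8 225.6] [266, 220, 42, 11, 173] ray [0.508  0.1788 0.05  ] med [0.5082 0.171  0.0574]
((506.5714416503906, 172.35418701171875), (95.90629577636719, 15.834601402282715), 10.080146789550781)
side red [286.7 244.8] [284, 242, 6, 6, 23] ray [0.5    0.1171 0.05  ] med [0.4956 0.0687 0.099 ]
side green [359.4 325.8] [357, 323, 6, 6, 28] ray [ 0.6176 -0.1067  0.025 ] med [ 0.6177 -0.1074  0.0258]
side yellow [337.3 271.9] [335, 270, 6, 5, 27] ray [0.6009 0.0424 0.025 ] med [0.601  0.0419 0.0252]
side plate ((610.8593139648438, -40.642730712890625), (311.32159423828125, 467.2417907714844), 6.1780853271484375)
```

```bash
python3 -m creep '[[0.3,-1,0.5,0,0,0.157,1],[0.3,-1,0.5,0,0,0.157,1],[0.3,-1,0.5,0,0,0.157,1],[0.3,-1,0.5,0,0,0.157,1],[0.3,-1,0.5,0,0,0.157,1],[0.3,-1,0.5,0,0,0.157,1],[0.3,-1,0.5,0,0,0.157,1]]'
python3 -m creep '[[0.4,-1,0,0,0,0,1],[0.4,-1,0,0,0,0,1],[0.4,-1,0,0,0,0,1],[0.4,-1,0,0,0,0,1],[0.4,-1,0,0,0,0,1],[0.4,-1,0,0,0,0,1]]'
python3 - <<'E'
from h import *
st(); im,d,K,V=grab('wrist','w1.png'); print((-V[:3,:3].T@V[:3,3]).round(3),V.round(2))
E
```

```text
time: 1.08
ee_pos: [0.3207, 0.2793, 0.3993]
orientation: [-0.056, 0.998, 0.0, 0.001]
force: [0.4, -0.4, 0.7]
gripper_width: 1.0
gripper_force: 0.0
time: 1.82
ee_pos: [0.4404, -0.022, 0.3975]
orientation: [-0.055, 0.998, -0.001, -0.0]
force: [-0.9, -0.0, 0.0]
gripper_width: 1.0
gripper_force: 0.0
{'time': 1.825, 'q': [0.0967, 0.2627, -0.2021, 1.8485, 0.0618, 1.0373, 1.5516], 'ee_pos': [0.4404, -0.022, 0.3975], 'orientation': [-0.0554, 0.9985, -0.0005, -0.0005], 'force': [-0.9038, -0.0382, 0.0088], 'gripper_width': 1.0, 'gripper_force': 0.0}
[ 0.36  -0.031  0.523] [[-0.11  0.99 -0.    0.07]
 [ 0.94  0.11  0.32 -0.5 ]
 [ 0.31  0.03 -0.95  0.38]
 [ 0.    0.    0.    1.  ]]
```

View pics/w1.png

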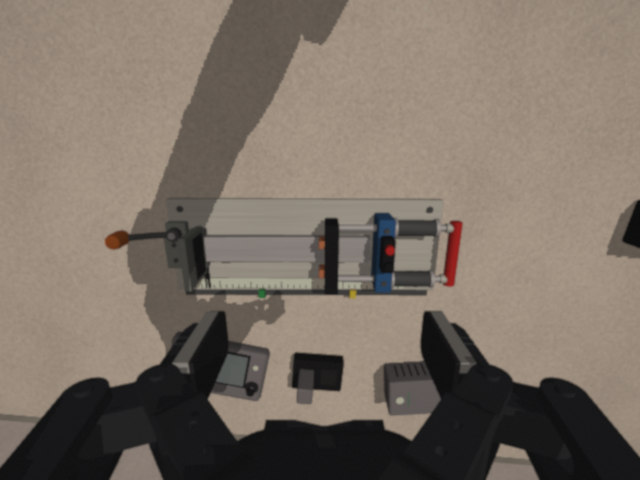

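The wrist view shows the whole cradle: knob at (117,240), pivot (174,234), stop plate (197,250), green pointer (262,294), yellow pointer (352,294), black head (332,255), red bar (453,253).

```bash
python3 - <<'E'
from h import *
Z={'orange':.085,'red':.05,'green':.025,'yellow':.025}
im,d,K,V=grab('wrist'); P=cloud(d,K,V); r={}
for c in Z:
    for ce,s,m in blobs(im,c,n=1):
        r[c]=ray(K,V,*ce,Z[c]); print(c,ce.round(1),s.tolist(),r[c].round(4),np.median(P[m],0).round(4))
        if c=='red':
            p=np.argwhere(m)[:,::-1].astype(np.float32); (x,y),_,_=cv2.minAreaRect(p); print('bar',ray(K,V,x,y,.053))
u=(r['yellow']-r['green'])[:2];print('yaw',np.degrees(np.arctan2(-u[0],u[1])))
q=P[(abs(P[...,2]-.102)<.006)&(P[...,1]<-.1)]; print('plate top',len(q),q.mean(0),cv2.minAreaRect((q[:,:2]*1000).astype(np.float32)))
q=P[(abs(P[...,2]-.018)<.006)&(P[...,0]<.7)&(P[...,0]>.35)&(abs(P[...,1])<.3)]
a=cv2.resize(im[255:305,180:360],None,fx=4.4,fy=4.4,interpolation=cv2.INTER_CUBIC); cv2.imwrite('pics/w1c.png',a[...,::-1])
E
```

```text
red [451.5 252.9] [444, 222, 17, 64, 610] [0.5065 0.1777 0.05  ] [0.5045 0.1742 0.0577]
bar [0.50633599 0.17586185 0.053     ]
green [260.5 292.8] [258, 290, 6, 7, 40] [ 0.6172 -0.1047  0.025 ] [ 0.6175 -0.1047  0.0246]
yellow [351.3 293.4] [349, 290, 6, 8, 44] [0.6015 0.0425 0.025 ] [0.6011 0.0425 0.0248]
yaw 6.106829858590245
plate top 551 [ 0.54321987 -0.21525805  0.10030716] ((552.2884521484375, -248.1641845703125), (75.7203140258789, 109.90691375732422), 5.115230560302734)
```

View pics/w1c.png

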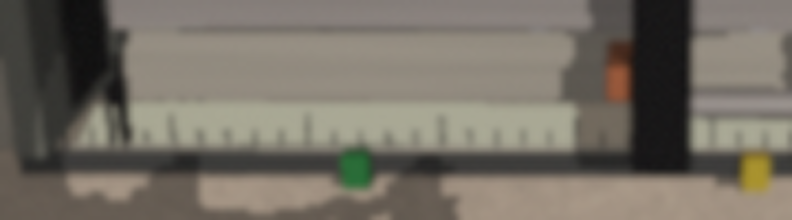

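The crop shows the stop's finger at crop (118,120), i.e. image (207,282), the green pointer at (260,293), and the head finger hidden under the black head.

```bash
sed -i "s/'orange':((5,170,120)/'orange':((4,150,60)/" h.py; python3 - <<'E'
from h import *
im,d,K,V=grab('wrist'); P=cloud(d,K,V)
for ce,s,m in blobs(im,'orange',n=2):
    pts=np.argwhere(m); print(ce,s.tolist(),ray(K,V,*ce,.088).round(4)); q=P[m]; q=q[q[:,2]>.092]; print(q.mean(0),len(q))
q=P[(abs(P[...,2]-.101)<.004)&(P[...,1]<-.1)&(P[...,1]>-.25)]; print('plate top',len(q),q.mean(0),cv2.minAreaRect((q[:,:2]*1000).astype(np.float32)))
print(ray(K,V,207,282,.025), 'pivot',ray(K,V,174,234,.07))
for n in('scene','side'):
    im,d,K,V=grab(n);Q=cloud(d,K,V); q=Q[(abs(Q[...,2]-.101)<.004)&(Q[...,1]<-.1)&(Q[...,1]>-.25)&(Q[...,0]>.4)&(Q[...,0]<.65)]; print(n,'plate',len(q),q.mean(0),cv2.minAreaRect((q[:,:2]*1000).astype(np.float32)))
E
```

```text
[112.99283154 238.93189964] [102, 231, 23, 17, 279] [ 0.5268 -0.2942  0.088 ]
[ 0.52682946 -0.29439148  0.09580211] 170
[318.54545455 272.33333333] [317, 268, 4, 9, 33] [ 0.5432 -0.0135  0.088 ]
[nan nan nan] 0
plate top 435 [ 0.54628846 -0.19858686  0.10118165] ((548.0135498046875, -198.99925231933594), (75.93988800048828, 10.693819999694824), 6.966346740722656)
[ 0.60734934 -0.18815322  0.025     ] pivot [ 0.51654829 -0.22002098  0.07      ]
scene plate 125 [ 0.55405251 -0.1973538   0.09983983] ((550.9760131835938, -197.8690643310547), (79.03318786621094, 10.261919975280762), 5.886397361755371)
side plate 241 [ 0.54698169 -0.20076986  0.1016071 ] ((547.3199462890625, -199.821044921875), (75.32740020751953, 12.350911140441895), 5.673826217651367)<stdin>:4: RuntimeWarning: Mean of empty slice.
  ret = um.true_divide(
```

```bash
python3 -m creep '[[0.288,-0.908,-0.825,0,0,0,0.6],[0.288,-0.908,-0.825,0,0,0,0.6],[0.288,-0.908,-0.825,0,0,0,0.6],[0.288,-0.908,-0.825,0,0,0,0.6],[0.288,-0.908,-0.825,0,0,0,0.6],[0.288,-0.908,-0.825,0,0,0,0.6],[0.288,-0.908,-0.825,0,0,0,0.6],[0.288,-0.908,-0.825,0,0,0,0.6],[0.288,-0.908,-0.825,0,0,0,0.6]]'
python3 - <<'E'
from h import *
im,d,K,V=grab('wrist','w2.png'); P=cloud(d,K,V)
for ce,s,m in blobs(im,'orange',n=1):
    q=P[m]; print(ce,s.tolist(),ray(K,V,*ce,.09).round(4),q[q[:,2]>.094].mean(0))
E
```

```text
time: 3.2
ee_pos: [0.5271, -0.2886, 0.1523]
orientation: [-0.06, 0.998, 0.0, 0.001]
force: [0.4, 0.6, -0.1]
gripper_width: 0.597
gripper_force: 0.0
[310.18355482 270.6038206 ] [293, 249, 35, 44, 1204] [ 0.526  -0.2967  0.09  ] [ 0.52627899 -0.2969295   0.09793607]
```

View pics/w2.png

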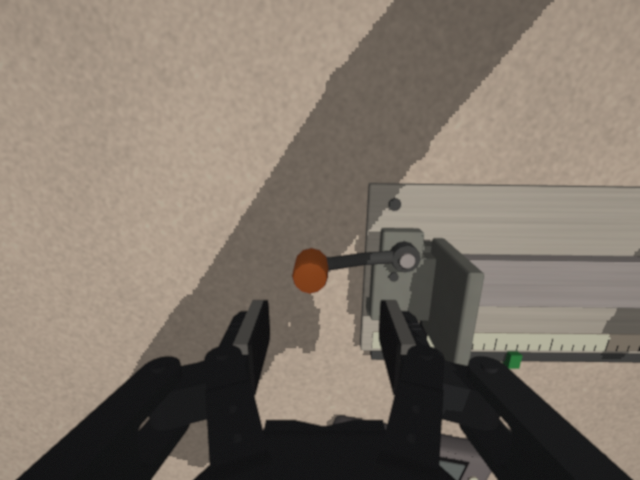

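The knob shows at (310,268), hub at (405,258), plate at right (460,290); the jaws are lined up around the knob's y. Descending and gripping.

```bash
python3 -m creep '[[-0.003,-0.006,-0.09,0,0,0,0.6],[-0.003,-0.006,-0.183,0,0,0,0.6],[-0.003,-0.006,-0.183,0,0,0,0.6],[-0.003,-0.006,-0.183,0,0,0,0],[-0.003,-0.006,-0.183,0,0,0,0],[-0.003,-0.006,-0.183,0,0,0,0],[-0.003,-0.006,-0.183,0,0,0,0],[-0.003,-0.006,-0.183,0,0,0,0]]' 40
python3 - <<'E'
from h import *
pv=np.array([.526,-.2963])+.065*np.array([-.1106,.9939])
k0=np.array([.526,-.2963]);print('pivot',pv)
for th in (0,.2,.4,.6,.8,1.,1.2,1.35,1.5):
    a=-np.pi/2+np.radians(6.35)-th; k=pv+.065*np.array([np.cos(a),np.sin(a)]); print(th,((k-k0)/.3).round(3),k.round(4))
E
```

```text
time: 4.25
ee_pos: [0.5261, -0.2939, 0.098]
orientation: [-0.058, 0.998, -0.001, 0.002]
force: [-0.6, 0.8, 6.0]
gripper_width: 0.236
gripper_force: 39.1
pivot [ 0.518811  -0.2316965]
0 [0. 0.] [ 0.526  -0.2963]
0.2 [-0.043 -0.   ] [ 0.513  -0.2964]
0.4 [-0.086  0.008] [ 0.5003 -0.294 ]
0.6 [-0.126  0.024] [ 0.4883 -0.2891]
0.8 [-0.162  0.048] [ 0.4775 -0.2819]
1.0 [-0.192  0.079] [ 0.4683 -0.2727]
1.2 [-0.216  0.115] [ 0.4612 -0.2618]
1.35 [-0.229  0.145] [ 0.4574 -0.2529]
1.5 [-0.237  0.176] [ 0.4549 -0.2434]
```

```bash
python3 -m creep '[[-0.021,0,0.005,0,0,0,0],[-0.043,0,0.005,0,0,0,0],[-0.065,0.003,0.005,0,0,0,0],[-0.086,0.008,0.005,0,0,0,0],[-0.106,0.015,0.005,0,0,0,0],[-0.126,0.024,0.005,0,0,0,0],[-0.145,0.035,0.005,0,0,0,0],[-0.162,0.048,0.005,0,0,0,0],[-0.178,0.063,0.005,0,0,0,0],[-0.192,0.079,0.005,0,0,0,0],[-0.205,0.097,0.005,0,0,0,0],[-0.216,0.115,0.005,0,0,0,0],[-0.229,0.145,0.005,0,0,0,0],[-0.237,0.176,0.005,0,0,0,0],[-0.239,0.19,0.005,0,0,0,0],[-0.239,0.19,0.005,0,0,0,0],[-0.239,0.19,0.005,0,0,0,0]]' 40
python3 - <<'E'
from h import *
o=bot.get_obs()['ee_pos']; pv=np.array([.5188,-.2317]); v=np.array(o[:2])-pv
print(np.hypot(*v), -np.pi/2+np.radians(6.35)-np.arctan2(v[1],v[0])); im,d,K,V=grab('wrist','w3.png')
E
```

```text
time: 6.38
ee_pos: [0.4561, -0.235, 0.0982]
orientation: [-0.059, 0.998, -0.0, 0.003]
force: [5.6, 0.1, -2.5]
gripper_width: 0.228
gripper_force: 39.1
0.06278028195125372 1.6287195557390481
```

View pics/w3.png

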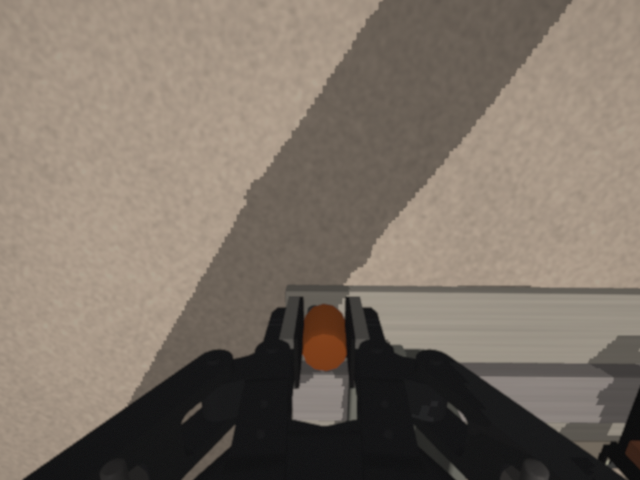

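The knob is held and the lever is past the open limit, towards the robot; the stop has slid a little with it. I'll push the stop along by the knob (that pushes the lever against its open limit), then release and look close up.

```bash
python3 -m creep '[[-0.003,0.025,0,0,0,0,0],[-0.006,0.05,0,0,0,0,0],[-0.008,0.075,0,0,0,0,0],[-0.011,0.1,0,0,0,0,0],[-0.014,0.125,0,0,0,0,0],[-0.017,0.15,0,0,0,0,0],[-0.019,0.175,0,0,0,0,0],[-0.022,0.2,0,0,0,0,0],[-0.024,0.22,0,0,0,0,0],[-0.026,0.232,0,0,0,0,0],[-0.026,0.232,0,0,0,0,0],[-0.026,0.232,0,0,0,0,0]]' 40
python3 -m creep '[[0,0,0,0,0,0,0.5],[0,0,0,0,0,0,0.5],[0,0,0,0,0,0,0.5],[0,0,0.2,0,0,0,0.5],[0,0,0.4,0,0,0,0.8],[0.2,0.1,0.4,0,0,0,1],[0.457,0.217,0.407,0,0,0,1],[0.457,0.217,0.407,0,0,0,1],[0.457,0.217,0.407,0,0,0,1],[0.457,0.217,0.407,0,0,0,1]]'
python3 - <<'E'
from h import *
im,d,K,V=grab('wrist','w4.png')
for c in('green','yellow'):
  for ce,s,m in blobs(im,c,n=1): print(c,ce,s.tolist(),ray(K,V,*ce,.025))
E
```

```text
time: 7.92
ee_pos: [0.4459, -0.1665, 0.098]
orientation: [-0.059, 0.998, -0.0, 0.001]
force: [2.6, -1.3, 5.0]
gripper_width: 0.223
gripper_force: 38.7
time: 9.18
ee_pos: [0.5806, -0.102, 0.2189]
orientation: [-0.058, 0.998, -0.0, -0.002]
force: [-0.3, -0.3, 0.3]
gripper_width: 0.996
gripper_force: 0.0
green [315.944 255.952] [311, 250, 11, 13, 125] [ 0.61753812 -0.10554658  0.025     ]
yellow [463.25925926 257.73333333] [458, 251, 12, 14, 135] [0.60211686 0.04231504 0.025     ]
```

View pics/w4.png

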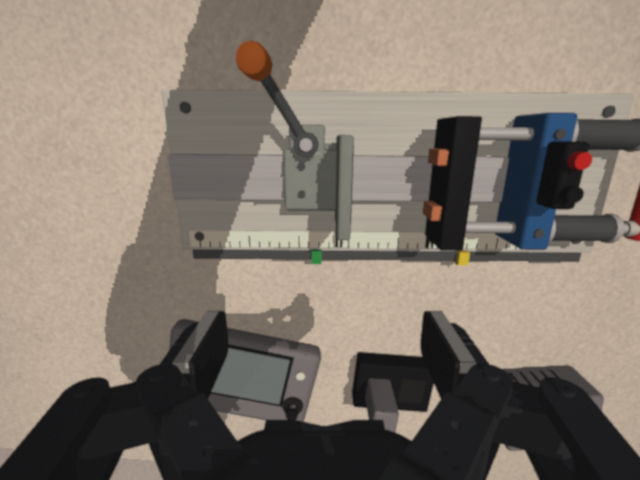

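The stop has moved: plate at (344,190), past the green pointer (316,256). The knob is at (253,60) and hub at (306,145), so the lever isn't fully open. I'll compute the actual positions.

```bash
python3 - <<'E'
from h import *
im,d,K,V=grab('wrist'); P=cloud(d,K,V)
ce,s,m=blobs(im,'orange',n=1)[0]; q=P[m]; q=q[q[:,2]>.093]; k=q.mean(0); print('knob',k,len(q),ray(K,V,*ce,.088))
h=P[140:150,301:311].reshape(-1,3).mean(0); print('hub',h)
hb=h
v=(k-hb)[:2]; print(np.hypot(*v),'theta',-np.pi/2+np.radians(6.35)-np.arctan2(v[1],v[0])+2*np.pi)
q=P[(abs(P[...,2]-.101)<.004)&(P[...,1]<0)&(P[...,0]>.49)&(P[...,0]<.6)]; q=q[q[:,1]>hb[1]+.01]; print('plate',len(q),cv2.minAreaRect((q[:,:2]*1000).astype(np.float32)))
a=cv2.resize(im[205:275,270:500],None,fx=3.4,fy=3.4,interpolation=cv2.INTER_CUBIC); cv2.imwrite('pics/w4c.png',cv2.convertScaleAbs(a[...,::-1],alpha=1.5))
E
```

```text
knob [ 0.45958118 -0.16369809  0.09750081] 817 [ 0.45917829 -0.16411572  0.088     ]
hub [ 0.51015088 -0.12481328  0.06938322]
0.06379125271735794 theta 7.309300334321753
plate 1455 ((536.7828369140625, -92.18395233154297), (74.76936340332031, 10.083622932434082), 6.173346996307373)
```

View pics/w4c.png

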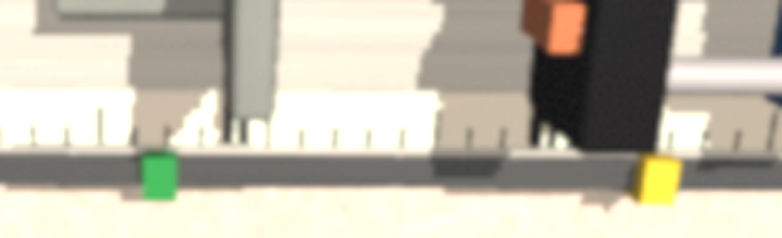

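The lever is at 1.03 rad and the stop about 26 mm past the green pointer (crop: index at about (243,130), green at (160,175)): the knob slipped in the pads along x. I'll turn the tool half round, so the jaws can follow the lever when locking, then open it fully against the stop's end of travel.

```bash
python3 -m creep '[[-0.415,-0.198,-0.1,0,0,-0.5,0.6],[-0.415,-0.198,-0.2,0,0,-0.5,0.6],[-0.415,-0.198,-0.2,0,0,-0.5,0.6],[-0.415,-0.198,-0.2,0,0,-0.5,0.6],[-0.415,-0.198,-0.2,0,0,-0.5,0.6],[-0.415,-0.198,-0.2,0,0,-0.5,0.6],[-0.415,-0.198,-0.2,0,0,-0.5,0.6],[-0.415,-0.198,-0.2,0,0,-0.5,0.6],[-0.415,-0.198,-0.2,0,0,-0.5,0.6]]' 100
python3 -m creep '[[0,0,0,0,0,-0.5,0.6],[0,0,0,0,0,-0.5,0.6],[0,0,0,0,0,-0.5,0.6],[0,0,0,0,0,-0.5,0.6],[0,0,0,0,0,-0.5,0.6],[0,0,0,0,0,-0.5,0.6],[0,0,0,0,0,-0.5,0.6],[0,0,0,0,0,-0.5,0.6],[0,0,0,0,0,-0.5,0.6],[0,0,0,0,0,-0.5,0.6]]'
python3 - <<'E'
from h import *
st()
E
```

```text
time: 10.4
ee_pos: [0.4569, -0.161, 0.1598]
orientation: [0.666, 0.746, -0.0, -0.0]
force: [-0.2, 0.1, 0.2]
gripper_width: 0.602
gripper_force: 0.0
time: 11.65
ee_pos: [0.4572, -0.1608, 0.1597]
orientation: [0.998, 0.058, -0.0, -0.0]
force: [0.1, -0.4, -0.2]
gripper_width: 0.599
gripper_force: 0.0
{'time': 11.65, 'q': [-0.1712, 0.7887, 0.7208, 2.0924, -0.9345, 0.6213, -0.2373], 'ee_pos': [0.4572, -0.1608, 0.1597], 'orientation': [0.9983, 0.0584, -0.0002, -0.0001], 'force': [0.0716, -0.427, -0.1716], 'gripper_width': 0.5993, 'gripper_force': 0.0}
```

```bash
python3 -m creep '[[0.007,-0.01,-0.12,0,0,0,0.6],[0.007,-0.01,-0.217,0,0,0,0.6],[0.007,-0.01,-0.217,0,0,0,0.6],[0.007,-0.01,-0.217,0,0,0,0],[0.007,-0.01,-0.217,0,0,0,0],[0.007,-0.01,-0.217,0,0,0,0],[0.007,-0.01,-0.217,0,0,0,0],[0,0.01,-0.217,0,0,0,0],[-0.01,0.03,-0.217,0,0,0,0],[-0.02,0.05,-0.217,0,0,0,0],[-0.028,0.07,-0.217,0,0,0,0],[-0.034,0.09,-0.217,0,0,0,0],[-0.036,0.105,-0.217,0,0,0,0],[-0.036,0.105,-0.217,0,0,0,0],[-0.036,0.105,-0.217,0,0,0,0]]' 100
python3 - <<'E'
from h import *
st()
im,d,K,V=grab('wrist','w5.png'); P=cloud(d,K,V)
for ce,s,m in blobs(im,'orange',n=2): q=P[m]; print(ce,s.tolist(),q[q[:,2]>.094].mean(0))
q=P[(abs(P[...,2]-.101)<.005)&(P[...,1]<0)&(P[...,0]>.49)&(P[...,0]<.6)]; print('plate',len(q),cv2.minAreaRect((q[:,:2]*1000).astype(np.float32)) if len(q) else 0)
E
```

```text
time: 13.52
ee_pos: [0.4447, -0.1396, 0.0958]
orientation: [0.999, 0.052, -0.0, 0.009]
force: [-8.0, -16.5, -0.8]
gripper_width: 0.215
gripper_force: 101.6
{'time': 13.525, 'q': [-0.0333, 0.819, 0.3783, 2.1796, -0.9827, 0.308, -0.2759], 'ee_pos': [0.4447, -0.1396, 0.0958], 'orientation': [0.9986, 0.0521, -0.0003, 0.0094], 'force': [-8.0223, -16.5374, -0.7852], 'gripper_width': 0.2152, 'gripper_force': 101.571}
[324.26672276 317.78502314] [302, 286, 45, 64, 2377] [ 0.44939328 -0.13909426  0.09746077]
[13.38509317 29.01242236] [0, 10, 29, 40, 805] [ 0.52667906 -0.12844203  0.22121078]
plate 6692 ((530.6090698242188, -92.44209289550781), (62.516441345214844, 10.879902839660645), 6.059964656829834)
```

View pics/w5.png

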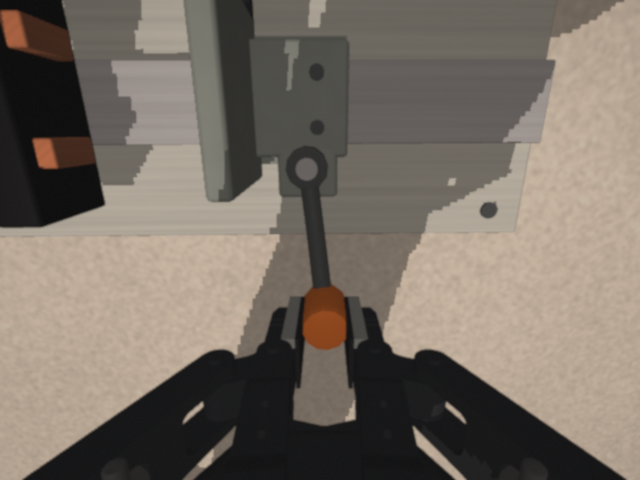

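The lever now points straight at the robot (hub (306,168), knob (324,318)), fully open against the stop's travel end. Next I'll draw the stop back by the firmly held knob, watching the plate.

```bash
python3 -m creep '[[0.001,-0.015,0,0,0,0,0],[0.002,-0.03,0,0,0,0,0],[0.004,-0.045,0,0,0,0,0],[0.005,-0.06,0,0,0,0,0],[0.006,-0.075,0,0,0,0,0],[0.007,-0.09,0,0,0,0,0],[0.007,-0.099,0,0,0,0,0],[0.007,-0.099,0,0,0,0,0]]' 100
cat >> h.py <<'E'
EY=np.array([-.1080,.9941]); EX=np.array([.9941,.1080])
def meas(save=None):
    st(); im,d,K,V=grab('wrist',save); P=cloud(d,K,V)
    ce,s,m=blobs(im,'orange',n=1)[0]; q=P[m]; q=q[q[:,2]>.094]; k=q.mean(0)[:2]
    m=(abs(P[...,2]-.101)<.004)&(P[...,1]<0)&(P[...,0]>.49)&(P[...,0]<.58)&(P[...,1]>-.3); m[:60]&=True
    p=P[m][:,:2]; c=np.median(p@EY)
    print('knob',k.round(4),'kx,ky',(k@EX).round(4),(k@EY).round(4),'plate ey',c.round(4),len(p)); return im,d,K,V,P
E
python3 -c "
from h import *
meas()"
```

```text
time: 14.58
ee_pos: [0.4472, -0.1592, 0.0955]
orientation: [0.998, 0.058, -0.001, 0.0]
force: [-4.9, 1.1, 7.6]
gripper_width: 0.212
gripper_force: 102.6
{'time': 14.575, 'q': [0.0128, 0.8261, 0.3881, 2.1484, -0.95, 0.3473, -0.2496], 'ee_pos': [0.4472, -0.1592, 0.0955], 'orientation': [0.9983, 0.0584, -0.0011, 0.0004], 'force': [-4.8978, 1.1445, 7.557], 'gripper_width': 0.2124, 'gripper_force': 102.63}
knob [ 0.4516 -0.1583] kx,ky 0.4318 -0.2061 plate ey -0.1661 6555
```

```bash
cat >> h.py <<'E'
def path(k,pex,pey,th0,ths):
    for t in ths:
        a=np.array([pex-.065*np.sin(t),pey-.065*np.cos(t)]); w=a[0]*EX+a[1]*EY
        print(t,((w-k)/.3).round(3),round((th0-t)/np.pi,3))
E
python3 -c "
from h import *
path(np.array([.4516,-.1583]),.4946,-.2050,1.4,[1.4,1.3,1.2,1.1,1.0,.9,.8])"
```

```text
1.4 [-0.001 -0.033] 0.0
1.3 [ 0.006 -0.054] 0.032
1.2 [ 0.015 -0.073] 0.064
1.1 [ 0.026 -0.092] 0.095
1.0 [ 0.039 -0.11 ] 0.127
0.9 [ 0.053 -0.126] 0.159
0.8 [ 0.069 -0.14 ] 0.191
```

```bash
python3 -m creep '[[0,-0.015,0,0,0,0,0],[0,-0.033,0,0,0,0,0],[0.003,-0.044,0,0,0,0.016,0],[0.006,-0.054,0,0,0,0.032,0],[0.015,-0.073,0,0,0,0.064,0],[0.026,-0.092,0,0,0,0.095,0],[0.039,-0.11,0,0,0,0.127,0],[0.053,-0.126,0,0,0,0.159,0],[0.053,-0.126,0,0,0,0.159,0],[0.053,-0.126,0,0,0,0.159,0]]' 100
python3 -c "
from h import *
im,d,K,V,P=meas('w6.png')
for ce,s,m in blobs(im,'green'): print(ce,s.tolist(),ray(K,V,*ce,.025))"
```

```text
time: 15.88
ee_pos: [0.4648, -0.1979, 0.0956]
orientation: [0.953, 0.303, -0.0, 0.002]
force: [-2.6, -1.3, 6.5]
gripper_width: 0.22
gripper_force: 102.4
{'time': 15.875, 'q': [0.1185, 0.8275, 0.3212, 2.061, -0.7116, 0.3597, 0.0629], 'ee_pos': [0.4648, -0.1979, 0.0956], 'orientation': [0.9531, 0.3027, -0.0001, 0.0016], 'force': [-2.5777, -1.312, 6.5031], 'gripper_width': 0.2196, 'gripper_force': 102.4186}
knob [ 0.4688 -0.1952] kx,ky 0.445 -0.2447 plate ey -0.1761 5881
```

View pics/w6.png

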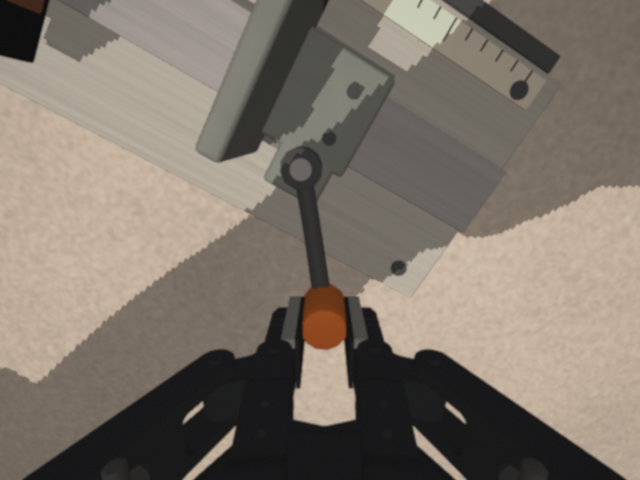

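The stop is now near the target (plate at (262,80), hub (300,168), lever at 0.87 rad, still free). I can't view more pictures, so I'll read the index line numerically from the earlier close view, w4.

```bash
python3 - <<'E'
import cv2,numpy as np
g=cv2.imread('pics/w4.png',0)
print('cols',list(range(330,356)))
for r in range(228,252,2): print(r,g[r,330:356].tolist())
E
python3 - <<'E'
from h import *
# scene/side view: profile along cradle y at index height, beside the pointer
for n in('scene','side'):
    im,d,K,V=grab(n); g=cv2.cvtColor(im,cv2.COLOR_RGB2GRAY).astype(np.float32)
    ce,s,m=blobs(im,'green',n=1)[0]; G=ray(K,V,*ce,.025)[:2]; print(n,G@EX,G@EY)
    for dx in(-.004,-.007,-.010,-.013,-.016):
        o=[]
        for t in np.arange(-.02,.0205,.002):
            w=np.append((G@EX+dx)*EX+(G@EY+t)*EY,.025); c=K@(V[:3,:3]@w+V[:3,3]); o.append(int(cv2.getRectSubPix(g,(1,1),(float(c[0]/c[2]),float(c[1]/c[2])))[0,0]))
        print(dx,o)
E
```

```text
cols [330, 331, 332, 333, 334, 335, 336, 337, 338, 339, 340, 341, 342, 343, 344, 345, 346, 347, 348, 349, 350, 351, 352, 353, 354, 355]
228 [104, 105, 104, 104, 100, 83, 63, 70, 90, 108, 117, 120, 121, 121, 121, 121, 121, 122, 119, 119, 130, 152, 164, 166, 165, 165]
230 [109, 114, 117, 113, 103, 83, 62, 70, 91, 107, 117, 120, 120, 120, 121, 121, 121, 121, 118, 118, 129, 151, 163, 166, 167, 167]
232 [142, 165, 176, 157, 125, 93, 62, 70, 92, 108, 117, 118, 120, 119, 120, 120, 120, 121, 118, 120, 142, 169, 184, 187, 187, 187]
234 [189, 195, 189, 163, 130, 96, 61, 70, 92, 109, 116, 118, 119, 119, 120, 120, 120, 120, 118, 126, 162, 191, 198, 198, 199, 199]
236 [197, 192, 170, 140, 122, 95, 61, 69, 93, 109, 117, 119, 118, 119, 118, 119, 120, 120, 117, 125, 163, 192, 199, 199, 199, 199]
238 [198, 192, 167, 137, 122, 95, 59, 65, 90, 106, 113, 113, 114, 115, 115, 115, 116, 116, 117, 135, 171, 193, 199, 199, 199, 199]
240 [197, 192, 167, 137, 121, 95, 57, 78, 122, 128, 101, 87, 114, 146, 161, 162, 152, 136, 127, 158, 189, 198, 199, 199, 199, 199]
242 [192, 192, 170, 142, 123, 94, 59, 91, 143, 
[... 1100 characters left out ...]
197, 187]
-0.016 [142, 153, 179, 199, 201, 187, 151, 108, 98, 118, 154, 173, 195, 205, 206, 200, 188, 190, 204, 204, 197]
side 0.6022155830144806 -0.1726138599275505
-0.004 [82, 81, 79, 79, 75, 70, 71, 72, 72, 80, 84, 89, 91, 91, 85, 82, 82, 80, 81, 84, 83]
-0.007 [123, 122, 122, 120, 117, 114, 109, 101, 95, 97, 100, 106, 115, 120, 122, 120, 118, 121, 127, 130, 128]
-0.01 [146, 152, 160, 161, 155, 142, 123, 111, 107, 106, 112, 126, 142, 154, 157, 152, 152, 160, 167, 164, 156]
-0.013 [149, 162, 174, 179, 171, 144, 112, 90, 84, 92, 105, 129, 152, 170, 174, 168, 171, 178, 179, 171, 165]
-0.016 [148, 164, 179, 181, 166, 140, 108, 81, 78, 94, 113, 135, 160, 177, 180, 181, 184, 187, 184, 180, 180]
```

```bash
python3 -m creep '[[0,0.007,0,0,0,0,0],[-0.001,0.013,0,0,0,0,0],[-0.001,0.013,0,0,0,0,0],[-0.001,0.013,0,0,0,0,0.5],[-0.001,0.013,0,0,0,0,0.5],[-0.001,0.013,0,0,0,0,0.5],[-0.001,0.013,0.15,0,0,0,0.5],[0,0.013,0.253,0,0,0,0.8],[0.2,0.12,0.253,0,0,0,1],[0.4,0.25,0.253,0,0,0,1],[0.529,0.333,0.253,0,0,0,1],[0.529,0.333,0.253,0,0,0,1],[0.529,0.333,0.253,0,0,0,1],[0.529,0.333,0.253,0,0,0,1]]' 100
cat >> h.py <<'E'
def prof(n='wrist',color='green',dxs=(-.006,-.009,-.012,-.015,-.018,-.021),T=.016,st_=.001,save=None):
    im,d,K,V=grab(n,save); g=cv2.cvtColor(im,cv2.COLOR_RGB2GRAY).astype(np.float32)
    ce,s,m=blobs(im,color,n=1)[0]; G=ray(K,V,*ce,.025)[:2]; print(n,ce,s.tolist(),'green ex,ey',G@EX,G@EY)
    for dx in dxs:
        o=[]
        for t in np.arange(-T,T+1e-6,st_):
            w=np.append((G@EX+dx)*EX+(G@EY+t)*EY,.025); c=K@(V[:3,:3]@w+V[:3,3]); o.append(int(cv2.getRectSubPix(g,(1,1),(float(c[0]/c[2]),float(c[1]/c[2])))[0,0]))
        print(dx,o)
E
python3 -c "
from h import *
st(); prof(save='w7.png'); meas()"
```

```text
time: 17.77
ee_pos: [0.6225, -0.0981, 0.1704]
orientation: [0.953, 0.302, -0.001, 0.0]
force: [-0.3, -0.8, -0.3]
gripper_width: 1.003
gripper_force: 0.0
{'time': 17.775, 'q': [-0.2159, 0.8668, 0.5765, 1.6428, -0.6045, 0.8182, -0.3326], 'ee_pos': [0.6225, -0.0981, 0.1704], 'orientation': [0.9532, 0.3023, -0.0006, 0.0001], 'force': [-0.2865, -0.7862, -0.2629], 'gripper_width': 1.0026, 'gripper_force': 0.0}
wrist [328.98598131 241.69626168] [321, 232, 17, 20, 214] green ex,ey 0.6063770954429736 -0.1708141718031479
-0.006 [101, 101, 101, 100, 101, 100, 101, 102, 104, 100, 93, 77, 66, 65, 65, 65, 65, 65, 65, 64, 63, 73, 91, 100, 101, 103, 104, 103, 104, 103, 105, 103, 104]
-0.009 [107, 112, 111, 111, 112, 114, 113, 112, 105, 102, 103, 97, 94, 93, 93, 93, 92, 87, 82, 86, 95, 104, 111, 111, 111, 112, 112, 111, 103, 105, 111, 113, 112]
-0.012 [118, 129, 130, 131, 130, 131, 130, 124, 105, 104, 123, 130, 129, 128, 127, 129, 126, 118, 92, 99, 123, 131, 131, 130, 131, 131, 129, 117, 100, 111, 127, 130, 131]
-0.015 [115, 128, 131, 131, 131, 131, 129, 124, 109, 105, 121, 115, 83, 55, 68, 82, 67, 42, 46, 83, 117, 129, 131, 131, 131, 131, 130, 119, 104, 117, 129, 131, 131]
-0.018 [118, 129, 131, 131, 131, 131, 131, 131, 131, 130, 128, 112, 74, 51, 83, 105, 83, 44, 41, 80, 116, 128, 130, 131, 131, 131, 131, 131, 130, 131, 131, 131, 131]
-0.021 [124, 130, 131, 131, 130, 131, 131, 131, 131, 131, 128, 113, 73, 49, 83, 106, 82, 40, 38, 81, 118, 129, 131, 131, 131, 131, 131, 131, 130, 130, 131, 131, 131]
{'time': 17.825, 'q': [-0.2157, 0.8667, 0.5762, 1.6425, -0.6045, 0.8182, -0.3327], 'ee_pos': [0.6227, -0.098, 0.1705], 'orientation': [0.9532, 0.3023, -0.0004, 0.0], 'force': [0.507, 0.4812, 0.4151], 'gripper_width': 1.0017, 'gripper_force': 0.0}
knob [ 0.6903 -0.0507] kx,ky 0.6808 -0.1249 plate ey -0.1702 1396
```

```bash
python3 - <<'E'
from h import *
im,d,K,V=grab('wrist'); ce,s,m=blobs(im,'green',n=1)[0]
p=np.argwhere(m)[:,::-1]; e=np.array([ray(K,V,*q,.025)[:2]@np.array([EX,EY]).T for q in p])
print('ex',np.percentile(e[:,0],[1,50,99]),'ey by ex slice')
for a in np.arange(e[:,0].min(),e[:,0].max(),.002):
    q=e[(e[:,0]>=a)&(e[:,0]<a+.002)]
    if len(q)>4: print(round(a,4),q[:,1].min().round(4),q[:,1].max().round(4),q[:,1].mean().round(4))
c=ce
im,d,K,V=grab('scene'); P=cloud(d,K,V)
for ce,s,m in blobs(im,'orange',n=1): print('knob scene',ce,ray(K,V,*ce,.085))
E
```

```text
ex [0.59838053 0.60633453 0.61407854] ey by ex slice
0.5983 -0.1754 -0.1666 -0.1709
0.6003 -0.1753 -0.1664 -0.1709
0.6023 -0.176 -0.166 -0.171
0.6043 -0.1762 -0.1659 -0.1711
0.6063 -0.176 -0.1661 -0.1712
0.6083 -0.1759 -0.166 -0.1711
0.6103 -0.1758 -0.1658 -0.1706
0.6123 -0.1742 -0.1654 -0.1696
knob scene [258.13333333 239.93333333] [ 0.5651736  -0.01018914  0.085     ]
```

```bash
python3 -m creep '[[-0.2,-0.12,0,0,0,0,0.8],[-0.4,-0.24,0,0,0,0,0.6],[-0.53,-0.32,0,0,0,0,0.6],[-0.53,-0.32,-0.05,0,0,0,0.6],[-0.53,-0.32,-0.05,0,0,0,0.6],[-0.53,-0.32,-0.05,0,0,0,0.6]]' 100
python3 -c "
from h import *
meas()"
```

```text
time: 18.73
ee_pos: [0.4663, -0.1918, 0.1553]
orientation: [0.952, 0.305, 0.001, 0.0]
force: [0.4, -0.6, 0.8]
gripper_width: 0.599
gripper_force: 0.0
{'time': 18.725, 'q': [0.0271, 0.7373, 0.4568, 2.0342, -0.6491, 0.5138, 0.0081], 'ee_pos': [0.4663, -0.1918, 0.1553], 'orientation': [0.9525, 0.3047, 0.0006, 0.0001], 'force': [0.3632, -0.5692, 0.7832], 'gripper_width': 0.5994, 'gripper_force': 0.0}
knob [ 0.4683 -0.1913] kx,ky 0.4449 -0.2408 plate ey -0.1716 3633
```

```bash
python3 -c "
from h import *
path(np.array([.4683,-.1913]),.4946,-.1979,.87,[.87,.8,.7,.6,.5,.4,.3,.2,.1,0,-.1])"
python3 -m creep '[[0.005,0,-0.1,0,0,0,0.6],[0.005,0,-0.203,0,0,0,0.6],[0.005,0,-0.203,0,0,0,0.6],[0.005,0,-0.203,0,0,0,0],[0.005,0,-0.203,0,0,0,0],[0.005,0,-0.203,0,0,0,0],[0.005,0,-0.203,0,0,0,0]]' 100
python3 -c "
from h import *
meas()"
```

```text
0.87 [-0.     0.003] 0.0
0.8 [ 0.011 -0.007] 0.022
0.7 [ 0.028 -0.02 ] 0.054
0.6 [ 0.047 -0.031] 0.086
0.5 [ 0.066 -0.04 ] 0.118
0.4 [ 0.087 -0.048] 0.15
0.3 [ 0.108 -0.053] 0.181
0.2 [ 0.129 -0.056] 0.213
0.1 [ 0.151 -0.057] 0.245
0 [ 0.173 -0.055] 0.277
-0.1 [ 0.194 -0.052] 0.309
time: 19.65
ee_pos: [0.4672, -0.1928, 0.0958]
orientation: [0.953, 0.304, 0.001, 0.001]
force: [0.0, 0.3, 6.6]
gripper_width: 0.215
gripper_force: 97.8
{'time': 19.65, 'q': [0.1031, 0.8289, 0.332, 2.0611, -0.7358, 0.3662, 0.0795], 'ee_pos': [0.4672, -0.1928, 0.0958], 'orientation': [0.9528, 0.3037, 0.001, 0.0007], 'force': [0.0492, 0.2613, 6.5604], 'gripper_width': 0.2146, 'gripper_force': 97.792}
knob [ 0.4689 -0.1918] kx,ky 0.4454 -0.2413 plate ey -0.1721 6127
```

```bash
python3 -m creep '[[0,0.004,0,0,0,0,0],[0.006,-0.001,0,0,0,0.011,0],[0.011,-0.006,0,0,0,0.022,0],[0.011,-0.006,0,0,0,0.022,0],[0.011,-0.006,0,0,0,0.022,0]]' 100
python3 -c "
from h import *
meas()"
```

```text
time: 20.32
ee_pos: [0.4703, -0.1954, 0.0959]
orientation: [0.942, 0.336, 0.001, 0.001]
force: [-0.3, -1.2, 5.3]
gripper_width: 0.217
gripper_force: 97.9
{'time': 20.325, 'q': [0.1108, 0.8294, 0.3232, 2.0499, -0.7047, 0.3682, 0.1181], 'ee_pos': [0.4703, -0.1954, 0.0959], 'orientation': [0.9418, 0.3362, 0.0008, 0.0013], 'force': [-0.2579, -1.2242, 5.2519], 'gripper_width': 0.2172, 'gripper_force': 97.8908}
knob [ 0.472  -0.1944] kx,ky 0.4482 -0.2443 plate ey -0.1719 6206
```

```bash
python3 -m creep '[[0,0.003,0,0,0,0,0],[0.008,-0.003,0,0,0,0.016,0],[0.017,-0.01,0,0,0,0.032,0],[0.026,-0.015,0,0,0,0.048,0],[0.036,-0.021,0,0,0,0.064,0],[0.045,-0.026,0,0,0,0.08,0],[0.055,-0.03,0,0,0,0.096,0],[0.065,-0.034,0,0,0,0.112,0],[0.076,-0.038,0,0,0,0.128,0],[0.097,-0.043,0,0,0,0.159,0],[0.118,-0.046,0,0,0,0.191,0],[0.14,-0.047,0,0,0,0.223,0],[0.162,-0.045,0,0,0,0.255,0],[0.183,-0.042,0,0,0,0.255,0],[0.195,-0.04,0,0,0,0.255,0],[0.195,-0.04,0,0,0,0.255,0],[0.195,-0.04,0,0,0,0.255,0]]' 100
python3 -c "
from h import *
meas()"
```

```text
time: 22.5
ee_pos: [0.5196, -0.2098, 0.0957]
orientation: [0.737, 0.676, -0.006, -0.004]
force: [-17.3, -4.7, 16.0]
gripper_width: 0.217
gripper_force: 99.4
{'time': 22.5, 'q': [0.1751, 0.8506, 0.2126, 1.8806, -0.3517, 0.4587, 0.5494], 'ee_pos': [0.5196, -0.2098, 0.0957], 'orientation': [0.7371, 0.6757, -0.0057, -0.0038], 'force': [-17.2813, -4.6989, 15.9607], 'gripper_width': 0.2169, 'gripper_force': 99.4348}
knob [ 0.5201 -0.2083] kx,ky 0.4946 -0.2633 plate ey -0.1713 9169
```

```bash
python3 -m creep '[[-0.012,0,0,0,0,0,0.5],[-0.012,0,0,0,0,0,0.5],[-0.012,0,0,0,0,0,0.5],[-0.012,0,0.18,0,0,0,0.5],[0,0.05,0.35,0,0,0,0.8],[0.15,0.2,0.35,0,0,0,1],[0.28,0.4,0.35,0,0,0,1],[0.28,0.4,0.35,0,0,0,1],[0.28,0.4,0.35,0,0,0,1],[0.28,0.4,0.35,0,0,0,1]]' 100
python3 -c "
from h import *
st(); prof(save='w8.png'); prof(color='yellow',T=.06,st_=.002)
"
```

```text
time: 23.8
ee_pos: [0.6112, -0.0886, 0.1994]
orientation: [0.737, 0.676, -0.001, 0.0]
force: [-0.4, -1.1, 0.1]
gripper_width: 1.001
gripper_force: 0.0
{'time': 23.8, 'q': [-0.116, 0.7622, 0.3375, 1.6541, -0.3281, 0.7822, 0.2833], 'ee_pos': [0.6112, -0.0886, 0.1994], 'orientation': [0.737, 0.6759, -0.0008, 0.0003], 'force': [-0.3995, -1.0708, 0.0698], 'gripper_width': 1.0008, 'gripper_force': 0.0}
wrist [333.83536585 242.20121951] [327, 235, 15, 14, 164] green ex,ey 0.6049309467946276 -0.1706443641019022
-0.006 [89, 92, 94, 91, 89, 89, 92, 91, 89, 88, 92, 98, 102, 102, 102, 103, 103, 104, 103, 100, 91, 82, 93, 115, 126, 131, 135, 134, 130, 129, 132, 135, 133]
-0.009 [103, 110, 113, 113, 113, 113, 114, 113, 107, 103, 106, 112, 115, 119, 130, 143, 148, 147, 145, 143, 149, 151, 152, 159, 165, 164, 163, 162, 156, 147, 153, 159, 162]
-0.012 [100, 119, 127, 129, 130, 129, 129, 127, 115, 97, 97, 109, 118, 123, 120, 118, 123, 132, 138, 147, 173, 197, 203, 203, 203, 203, 201, 193, 169, 157, 179, 199, 203]
-0.015 [104, 122, 129, 129, 130, 130, 129, 128, 116, 88, 59, 90, 134, 137, 90, 43, 38, 70
[... 1657 characters left out ...]
31, 130, 88, 131, 131, 131, 129, 102, 130, 132, 146, 138, 131, 130, 129, 129, 129]
-0.018 [131, 132, 132, 132, 132, 132, 132, 132, 132, 132, 95, 57, 113, 64, 190, 206, 206, 206, 206, 205, 206, 180, 185, 205, 205, 205, 205, 204, 205, 205, 204, 204, 204, 203, 204, 203, 183, 132, 132, 132, 132, 132, 131, 132, 131, 130, 89, 129, 131, 131, 131, 130, 130, 130, 130, 130, 130, 130, 130, 130, 130]
-0.021 [132, 132, 132, 131, 132, 132, 132, 132, 132, 132, 90, 46, 93, 48, 166, 191, 193, 188, 192, 188, 194, 178, 176, 198, 190, 197, 196, 195, 198, 198, 190, 142, 140, 138, 139, 141, 141, 132, 131, 131, 131, 131, 131, 131, 131, 131, 108, 130, 131, 131, 130, 130, 130, 130, 130, 129, 130, 130, 130, 129, 128]
```

```bash
python3 -m creep '[[0,-0.13,0,0,0,0,1],[0,-0.27,0,0,0,0,1],[0,-0.27,0,0,0,0,1],[0,-0.27,0,0,0,0,1]]'
cat >> h.py <<'E'
def edges(color='green'):
    im,d,K,V=grab('wrist'); ce,s,m=blobs(im,color,n=1)[0]; cam=-V[:3,:3].T@V[:3,3]
    p=np.argwhere(m)[:,::-1]; e=np.array([ray(K,V,*q,.025)[:2]@np.array([EX,EY]).T for q in p])
    x=np.median(e[:,0]); q=e[abs(e[:,0]-x)<.002]; print(color,ce,'cam ey',cam[:2]@EY,'ex',np.percentile(e[:,0],[2,98]).round(4),'ey edges',q[:,1].min().round(4),q[:,1].max().round(4),'mid',((q[:,1].min()+q[:,1].max())/2).round(4))
E
python3 -c "
from h import *
st(); prof(save='w9.png',T=.012,st_=.0005,dxs=(-.006,-.015,-.018,-.021)); edges()
"
```

```text
time: 24.4
ee_pos: [0.6117, -0.1676, 0.1994]
orientation: [0.737, 0.676, 0.0, -0.0]
force: [-0.0, 1.1, -0.0]
gripper_width: 0.996
gripper_force: 0.0
{'time': 24.4, 'q': [0.0229, 0.7808, 0.3224, 1.6001, -0.3133, 0.8126, 0.3901], 'ee_pos': [0.6117, -0.1676, 0.1994], 'orientation': [0.7365, 0.6764, 0.0002, -0.0004], 'force': [-0.0246, 1.1048, -0.0111], 'gripper_width': 0.9965, 'gripper_force': 0.0}
wrist [326.20430108 156.38172043] [318, 150, 17, 14, 186] green ex,ey 0.6047401478346838 -0.1713549667629685
-0.006 [114, 113, 114, 115, 118, 120, 120, 119, 118, 116, 114, 114, 113, 111, 107, 101, 99, 96, 95, 95, 95, 95, 96, 96, 96, 96, 95, 95, 96, 96, 95, 95, 95, 95, 97, 101, 106, 111, 114, 116, 119, 120, 120, 118, 117, 115, 115, 116, 118]
-0.015 [185, 185, 185, 184, 182, 176, 163, 143, 118, 95, 74, 60, 51, 53, 71, 99, 124, 144, 143, 128, 97, 71, 48, 67, 91, 121, 139, 151, 150, 150, 159, 169, 179, 182, 185, 185, 185, 185, 185, 185, 185, 186, 186, 185, 184, 182, 176, 165, 159]
-0.018 [184, 184, 184, 184, 184, 182, 178, 166, 149, 125, 100, 75, 60, 52, 74, 99, 127, 140, 147, 123, 97, 66, 57, 65, 95, 128, 155, 174, 182, 185, 185, 185, 185, 185, 186, 186, 186, 186, 186, 186, 186, 186, 186, 186, 186, 186, 186, 186, 186]
-0.021 [172, 177, 182, 183, 184, 183, 179, 173, 156, 136, 109, 83, 58, 58, 69, 102, 132, 150, 149, 133, 101, 68, 57, 62, 91, 121, 150, 167, 180, 183, 185, 185, 185, 186, 186, 186, 186, 186, 186, 186, 186, 186, 186, 186, 186, 186, 186, 186, 186]
green [326.13903743 157.7486631 ] cam ey -0.1515410588474186 ex [0.5984 0.6111] ey edges -0.1766 -0.1662 mid -0.1714
```

The index is 3.3 mm short after locking: the stop slipped while clamping. I'll regrip, reopen past 0.75 rad, shift +3.3 mm, and relock by the same path.

```bash
python3 -m creep '[[-0.15,-0.06,0,0,0,0,0.8],[-0.305,-0.132,0,0,0,0,0.6],[-0.305,-0.132,0,0,0,0,0.6],[-0.305,-0.132,-0.18,0,0,0,0.6],[-0.305,-0.132,-0.35,0,0,0,0.6],[-0.305,-0.132,-0.35,0,0,0,0.6],[-0.305,-0.132,-0.35,0,0,0,0.6],[-0.305,-0.132,-0.35,0,0,0,0],[-0.305,-0.132,-0.35,0,0,0,0],[-0.305,-0.132,-0.35,0,0,0,0],[-0.305,-0.132,-0.35,0,0,0,0]]' 100
python3 -m creep '[[-0.03,-0.005,0,0,0,-0.02,0],[-0.052,-0.004,0,0,0,-0.05,0],[-0.073,-0.001,0,0,0,-0.08,0],[-0.094,0.004,0,0,0,-0.11,0],[-0.115,0.012,0,0,0,-0.145,0],[-0.134,0.021,0,0,0,-0.175,0],[-0.153,0.032,0,0,0,-0.21,0],[-0.17,0.045,0,0,0,-0.24,0],[-0.181,0.055,0,0,0,-0.27,0],[-0.193,0.067,0,0,0,-0.29,0],[-0.193,0.067,0,0,0,-0.29,0],[-0.194,0.078,0,0,0,-0.29,0],[-0.194,0.078,0,0,0,-0.29,0]]' 100
python3 -c "
from h import *
meas()"
```

```text
time: 25.88
ee_pos: [0.5205, -0.2078, 0.0967]
orientation: [0.736, 0.677, 0.0, 0.001]
force: [-3.3, -0.1, 10.4]
gripper_width: 0.21
gripper_force: 97.6
time: 27.5
ee_pos: [0.4716, -0.1847, 0.097]
orientation: [0.959, 0.284, 0.007, 0.005]
force: [13.5, 1.2, 1.1]
gripper_width: 0.207
gripper_force: 98.0
{'time': 27.5, 'q': [0.0835, 0.8253, 0.3347, 2.0711, -0.7788, 0.352, 0.0638], 'ee_pos': [0.4716, -0.1847, 0.097], 'orientation': [0.9587, 0.2843, 0.0074, 0.0046], 'force': [13.5126, 1.1504, 1.1349], 'gripper_width': 0.2068, 'gripper_force': 97.95}
knob [ 0.4663 -0.1885] kx,ky 0.4432 -0.2378 plate ey -0.172 6778
```

```bash
python3 -m creep '[[-0.01,0.012,0,0,0,-0.02,0],[-0.02,0.024,0,0,0,-0.04,0],[-0.03,0.036,0,0,0,-0.05,0],[-0.03,0.036,0,0,0,-0.05,0],[-0.03,0.036,0,0,0,-0.05,0]]' 100
python3 -c "
from h import *
meas()"
```

```text
time: 28.18
ee_pos: [0.4656, -0.1738, 0.097]
orientation: [0.978, 0.209, 0.01, 0.005]
force: [18.5, 2.6, -2.2]
gripper_width: 0.208
gripper_force: 98.0
{'time': 28.175, 'q': [0.0585, 0.8217, 0.3463, 2.1031, -0.8585, 0.3369, -0.0262], 'ee_pos': [0.4656, -0.1738, 0.097], 'orientation': [0.9779, 0.2089, 0.0099, 0.0045], 'force': [18.5084, 2.6053, -2.1815], 'gripper_width': 0.2084, 'gripper_force': 98.0086}
knob [ 0.4594 -0.1766] kx,ky 0.4376 -0.2252 plate ey -0.1677 6721
```

```bash
python3 -m creep '[[0,0,0,0,0,0,0.5],[0,0,0,0,0,0,0.5],[0,0,0,0,0,0,0.5]]' 100
python3 -c "
from h import *
meas()"
```

```text
time: 28.6
ee_pos: [0.4527, -0.1728, 0.0947]
orientation: [0.978, 0.208, -0.0, -0.0]
force: [0.6, -0.3, -0.3]
gripper_width: 0.499
gripper_force: 0.0
{'time': 28.6, 'q': [0.0604, 0.8246, 0.3504, 2.1198, -0.8532, 0.3409, -0.0249], 'ee_pos': [0.4527, -0.1728, 0.0947], 'orientation': [0.9782, 0.2076, -0.0003, -0.0001], 'force': [0.5613, -0.3355, -0.2841], 'gripper_width': 0.4987, 'gripper_force': 0.0}
knob [ 0.459  -0.1761] kx,ky 0.4372 -0.2246 plate ey -0.1677 5955
```

```bash
python3 -m creep '[[0.015,-0.013,0,0,0,0,0.5],[0.015,-0.013,0,0,0,0,0],[0.015,-0.013,0,0,0,0,0],[0.015,-0.013,0,0,0,0,0],[0.015,-0.013,0,0,0,0,0]]' 100
python3 -c "
from h import *
im,d,K,V,P=meas()
path(np.array([.459,-.1761]),.4946,-.195,1.07,[1.07,1,.9,.8,.7,.6,.5,.4,.3,.2,.1,0,-.1])"
```

```text
time: 29.28
ee_pos: [0.4582, -0.1771, 0.0947]
orientation: [0.978, 0.208, 0.0, 0.0]
force: [0.2, -0.4, 6.3]
gripper_width: 0.217
gripper_force: 97.8
{'time': 29.275, 'q': [0.0594, 0.8297, 0.3619, 2.1024, -0.8454, 0.3561, -0.0296], 'ee_pos': [0.4582, -0.1771, 0.0947], 'orientation': [0.9782, 0.2079, 0.0003, 0.0004], 'force': [0.2464, -0.4171, 6.2642], 'gripper_width': 0.217, 'gripper_force': 97.7924}
knob [ 0.4594 -0.1765] kx,ky 0.4376 -0.225 plate ey -0.1679 6300
1.07 [ 0.001 -0.005] 0.0
1 [ 0.011 -0.017] 0.022
0.9 [ 0.025 -0.033] 0.054
0.8 [ 0.041 -0.048] 0.086
0.7 [ 0.058 -0.061] 0.118
0.6 [ 0.077 -0.072] 0.15
0.5 [ 0.096 -0.081] 0.181
0.4 [ 0.117 -0.089] 0.213
0.3 [ 0.138 -0.094] 0.245
0.2 [ 0.159 -0.097] 0.277
0.1 [ 0.181 -0.098] 0.309
0 [ 0.203 -0.096] 0.341
-0.1 [ 0.224 -0.093] 0.372
```

```bash
python3 -m creep '[[0.005,-0.01,0,0,0,0.01,0],[0.011,-0.017,0,0,0,0.022,0],[0.018,-0.025,0,0,0,0.038,0],[0.025,-0.033,0,0,0,0.054,0],[0.033,-0.041,0,0,0,0.07,0],[0.041,-0.048,0,0,0,0.086,0],[0.041,-0.048,0,0,0,0.086,0],[0.041,-0.048,0,0,0,0.086,0.5],[0.041,-0.048,0,0,0,0.086,0.5],[0.041,-0.048,0,0,0,0.086,0.5]]' 100
python3 -c "
from h import *
meas()"
python3 -m creep '[[0,0,0.15,0,0,0,0.5],[0,0,0.25,0,0,0,0.8],[0.2,0.12,0.253,0,0,0,1],[0.4,0.23,0.253,0,0,0,1],[0.51,0.29,0.253,0,0,0,1],[0.51,0.29,0.253,0,0,0,1],[0.51,0.29,0.253,0,0,0,1]]'
python3 -c "
from h import *
st(); prof(T=.012,st_=.0005,dxs=(-.006,-.018,-.021)); edges()
"
```

```text
time: 30.58
ee_pos: [0.4702, -0.191, 0.0942]
orientation: [0.941, 0.338, -0.0, -0.0]
force: [0.4, 0.3, -0.6]
gripper_width: 0.496
gripper_force: 0.0
{'time': 30.575, 'q': [0.101, 0.8329, 0.327, 2.0528, -0.7189, 0.3692, 0.1285], 'ee_pos': [0.4702, -0.191, 0.0942], 'orientation': [0.9412, 0.3379, -0.0001, -0.0001], 'force': [0.3855, 0.3205, -0.6335], 'gripper_width': 0.4957, 'gripper_force': 0.0}
knob [ 0.4709 -0.1901] kx,ky 0.4476 -0.2398 plate ey -0.1686 6674
time: 31.5
ee_pos: [0.6223, -0.1045, 0.1699]
orientation: [0.941, 0.338, -0.001, 0.0]
force: [-0.6, -0.3, 0.1]
gripper_width: 1.005
gripper_force: 0.0
{'time': 31.5, 'q': [-0.2061, 0.8691, 0.5783, 1.6401, -0.6062, 0.8201, -0.247], 'ee_pos': [0.6223, -0.1045, 0.1699], 'orientation': [0.9413, 0.3376, -0.0008, 0.0], 'force': [-0.5585, -0.2774, 0.1054], 'gripper_width': 1.0048, 'gripper_force': 0.0}
wrist [322.64953271 237.39252336] [314, 227, 17, 21, 214] green ex,ey 0.6062889062145309 -0.17079872911021637
-0.006 [100, 100, 100, 101, 101, 103, 101, 102, 102, 101, 99, 97, 92, 84, 76, 69, 66, 65, 65, 65, 65, 65, 65, 65, 66, 66, 66, 66, 65, 65, 64, 63, 63, 67, 74, 84, 92, 100, 101, 101, 102, 102, 102, 103, 104, 103, 103, 104, 102]
-0.018 [130, 130, 131, 131, 131, 131, 130, 130, 130, 130, 130, 130, 131, 131, 131, 131, 130, 130, 130, 129, 127, 118, 106, 84, 62, 49, 49, 69, 90, 100, 103, 92, 74, 53, 35, 37, 51, 74, 98, 113, 124, 128, 130, 130, 130, 131, 131, 130, 130]
-0.021 [130, 131, 131, 131, 130, 131, 131, 131, 131, 131, 131, 130, 130, 130, 130, 130, 130, 130, 130, 129, 127, 119, 105, 85, 63, 51, 52, 67, 87, 99, 102, 92, 73, 53, 35, 36, 50, 71, 93, 110, 122, 128, 129, 130, 130, 130, 130, 131, 131]
green [322.35616438 236.56621005] cam ey -0.1268685753652537 ex [0.5985 0.6138] ey edges -0.1763 -0.1659 mid -0.1711
```

```bash
python3 -m creep '[[-0.2,-0.12,0,0,0,0,0.8],[-0.4,-0.23,0,0,0,0,0.5],[-0.51,-0.29,0,0,0,0,0.5],[-0.51,-0.29,-0.05,0,0,0,0.5],[-0.51,-0.29,-0.05,0,0,0,0.5],[-0.51,-0.29,-0.15,0,0,0,0.5],[-0.51,-0.29,-0.253,0,0,0,0.5],[-0.51,-0.29,-0.253,0,0,0,0.5],[-0.51,-0.29,-0.253,0,0,0,0],[-0.51,-0.29,-0.253,0,0,0,0],[-0.51,-0.29,-0.253,0,0,0,0],[-0.51,-0.29,-0.253,0,0,0,0]]' 100
python3 -c "
from h import *
meas()"
```

```text
time: 33.1
ee_pos: [0.4711, -0.1911, 0.0956]
orientation: [0.941, 0.338, 0.001, 0.001]
force: [0.7, 0.9, 8.0]
gripper_width: 0.215
gripper_force: 97.9
{'time': 33.1, 'q': [0.0933, 0.8327, 0.3402, 2.0524, -0.7392, 0.3757, 0.1488], 'ee_pos': [0.4711, -0.1911, 0.0956], 'orientation': [0.9411, 0.3381, 0.001, 0.0005], 'force': [0.7115, 0.8685, 7.9927], 'gripper_width': 0.2148, 'gripper_force': 97.9487}
knob [ 0.4719 -0.1907] kx,ky 0.4485 -0.2406 plate ey -0.1684 6406
```

```bash
python3 -m creep '[[0,0.0015,0,0,0,0,0],[0.008,-0.0045,0,0,0,0.016,0],[0.017,-0.0115,0,0,0,0.032,0],[0.026,-0.0165,0,0,0,0.048,0],[0.036,-0.0225,0,0,0,0.064,0],[0.045,-0.0275,0,0,0,0.08,0],[0.055,-0.0315,0,0,0,0.096,0],[0.065,-0.0355,0,0,0,0.112,0],[0.076,-0.0395,0,0,0,0.128,0],[0.097,-0.0445,0,0,0,0.159,0],[0.118,-0.0475,0,0,0,0.191,0],[0.14,-0.0485,0,0,0,0.223,0],[0.162,-0.0465,0,0,0,0.255,0],[0.183,-0.0435,0,0,0,0.255,0],[0.195,-0.0415,0,0,0,0.255,0],[0.195,-0.0415,0,0,0,0.255,0],[0.195,-0.0415,0,0,0,0.255,0]]' 100
python3 -c "
from h import *
meas()"
python3 -m creep '[[-0.012,0,0,0,0,0,0.5],[-0.012,0,0,0,0,0,0.5],[-0.012,0,0,0,0,0,0.5],[-0.012,0,0.18,0,0,0,0.5],[0,0.03,0.35,0,0,0,0.8],[0.15,0.1,0.35,0,0,0,1],[0.28,0.13,0.35,0,0,0,1],[0.28,0.13,0.35,0,0,0,1],[0.28,0.13,0.35,0,0,0,1]]' 100
python3 -c "
from h import *
st(); prof(T=.012,st_=.0005,dxs=(-.006,-.018,-.021)); edges()
"
```

```text
time: 35.28
ee_pos: [0.5194, -0.2056, 0.0953]
orientation: [0.736, 0.677, -0.005, -0.005]
force: [-18.8, -2.5, 18.9]
gripper_width: 0.221
gripper_force: 99.7
{'time': 35.275, 'q': [0.1584, 0.8529, 0.2312, 1.8839, -0.3864, 0.4629, 0.5805], 'ee_pos': [0.5194, -0.2056, 0.0953], 'orientation': [0.7359, 0.6771, -0.0055, -0.0053], 'force': [-18.8043, -2.4816, 18.9083], 'gripper_width': 0.2211, 'gripper_force': 99.6841}
knob [ 0.5198 -0.2053] kx,ky 0.4946 -0.2603 plate ey -0.1684 9103
time: 36.45
ee_pos: [0.6121, -0.1647, 0.199]
orientation: [0.735, 0.678, -0.001, -0.0]
force: [-0.9, 0.4, 0.3]
gripper_width: 0.999
gripper_force: 0.0
{'time': 36.45, 'q': [0.0031, 0.7852, 0.3505, 1.6018, -0.3388, 0.8164, 0.4128], 'ee_pos': [0.6121, -0.1647, 0.199], 'orientation': [0.735, 0.6781, -0.0005, -0.0003], 'force': [-0.8855, 0.4039, 0.2864], 'gripper_width': 0.9991, 'gripper_force': 0.0}
wrist [326.49189189 159.58378378] [319, 153, 16, 14, 185] green ex,ey 0.6047587314096365 -0.17128237446085776
-0.006 [118, 116, 114, 112, 114, 116, 118, 119, 120, 119, 117, 115, 112, 108, 104, 100, 97, 95, 95, 96, 94, 94, 95, 95, 95, 95, 95, 95, 95, 94, 95, 95, 95, 97, 103, 109, 115, 116, 116, 114, 114, 115, 117, 118, 120, 119, 117, 115, 114]
-0.018 [118, 119, 121, 124, 127, 132, 137, 147, 159, 171, 179, 182, 183, 185, 185, 184, 185, 183, 180, 169, 156, 137, 119, 103, 85, 65, 57, 60, 86, 113, 139, 144, 139, 111, 82, 56, 63, 82, 116, 146, 168, 179, 184, 185, 186, 186, 186, 186, 186]
-0.021 [118, 118, 118, 118, 118, 118, 119, 119, 120, 121, 125, 134, 148, 163, 178, 182, 184, 181, 175, 165, 148, 128, 114, 99, 82, 65, 50, 63, 84, 115, 138, 148, 136, 114, 81, 59, 62, 84, 118, 146, 169, 179, 184, 186, 186, 186, 186, 186, 186]
green [326.94086022 158.94623656] cam ey -0.1499411433961569 ex [0.5983 0.6111] ey edges -0.1766 -0.1664 mid -0.1715
```

```bash
python3 -m creep '[[-0.15,-0.06,0,0,0,0,0.8],[-0.305,-0.131,0,0,0,0,0.5],[-0.305,-0.131,-0.18,0,0,0,0.5],[-0.305,-0.131,-0.35,0,0,0,0.5],[-0.305,-0.131,-0.35,0,0,0,0.5],[-0.305,-0.131,-0.35,0,0,0,0],[-0.305,-0.131,-0.35,0,0,0,0],[-0.305,-0.131,-0.35,0,0,0,0]]' 100
python3 -m creep '[[-0.03,-0.005,0,0,0,-0.02,0],[-0.052,-0.004,0,0,0,-0.05,0],[-0.073,-0.001,0,0,0,-0.08,0],[-0.094,0.004,0,0,0,-0.11,0],[-0.115,0.012,0,0,0,-0.145,0],[-0.134,0.021,0,0,0,-0.175,0],[-0.153,0.032,0,0,0,-0.21,0],[-0.17,0.045,0,0,0,-0.24,0],[-0.181,0.055,0,0,0,-0.265,0],[-0.192,0.065,0,0,0,-0.28,0],[-0.192,0.056,0,0,0,-0.28,0],[-0.181,0.044,0,0,0,-0.265,0],[-0.175,0.038,0,0,0,-0.25,0],[-0.175,0.038,0,0,0,-0.25,0]]' 100
python3 -c "
from h import *
meas()"
```

```text
time: 37.55
ee_pos: [0.519, -0.2046, 0.0965]
orientation: [0.735, 0.678, -0.001, -0.001]
force: [-5.2, -0.0, 1.4]
gripper_width: 0.215
gripper_force: 97.8
time: 39.3
ee_pos: [0.4729, -0.1925, 0.0964]
orientation: [0.939, 0.345, 0.004, 0.002]
force: [6.5, 2.4, 1.3]
gripper_width: 0.22
gripper_force: 98.5
{'time': 39.3, 'q': [0.096, 0.8312, 0.3395, 2.0512, -0.7466, 0.3732, 0.1727], 'ee_pos': [0.4729, -0.1925, 0.0964], 'orientation': [0.9385, 0.3451, 0.0038, 0.002], 'force': [6.4985, 2.3628, 1.3282], 'gripper_width': 0.2205, 'gripper_force': 98.4715}
knob [ 0.4729 -0.1931] kx,ky 0.4493 -0.243 plate ey -0.1696 6600
```

```bash
python3 -m creep '[[-0.008,0.01,0,0,0,-0.02,0],[-0.008,0.01,0,0,0,-0.02,0],[-0.006,0,0,0,0,-0.02,0],[-0.003,-0.006,0,0,0,-0.01,0],[-0.003,-0.006,0,0,0,-0.01,0]]' 100
python3 -c "
from h import *
meas()"
```

```text
time: 39.98
ee_pos: [0.4717, -0.1943, 0.0963]
orientation: [0.944, 0.33, 0.004, 0.002]
force: [5.9, 1.3, 4.2]
gripper_width: 0.212
gripper_force: 98.7
{'time': 39.975, 'q': [0.0962, 0.8324, 0.3462, 2.0521, -0.7578, 0.3763, 0.1567], 'ee_pos': [0.4717, -0.1943, 0.0963], 'orientation': [0.9438, 0.3304, 0.0036, 0.0017], 'force': [5.8525, 1.3212, 4.1972], 'gripper_width': 0.2117, 'gripper_force': 98.6943}
knob [ 0.4717 -0.1948] kx,ky 0.4478 -0.2446 plate ey -0.1725 6462
```

```bash
python3 -m creep '[[-0.002,0.005,0,0,0,0,0],[0,0.008,0,0,0,0,0],[0,0.008,0,0,0,0,0]]' 100
python3 -c "
from h import *
meas()"
```

```text
time: 40.4
ee_pos: [0.4716, -0.1934, 0.0964]
orientation: [0.944, 0.33, 0.003, 0.003]
force: [5.1, -0.9, 2.8]
gripper_width: 0.217
gripper_force: 98.4
{'time': 40.4, 'q': [0.0924, 0.832, 0.3471, 2.0547, -0.7595, 0.3727, 0.1544], 'ee_pos': [0.4716, -0.1934, 0.0964], 'orientation': [0.944, 0.3298, 0.0033, 0.0031], 'force': [5.0721, -0.8878, 2.8136], 'gripper_width': 0.217, 'gripper_force': 98.4007}
knob [ 0.4717 -0.1937] kx,ky 0.448 -0.2435 plate ey -0.1718 6478
```

```bash
python3 -m creep '[[0,0.003,0,0,0,0,0],[0.01,-0.003,0,0,0,0.016,0],[0.02,-0.01,0,0,0,0.032,0],[0.03,-0.016,0,0,0,0.048,0],[0.041,-0.022,0,0,0,0.064,0],[0.051,-0.027,0,0,0,0.08,0],[0.062,-0.031,0,0,0,0.096,0],[0.073,-0.035,0,0,0,0.112,0],[0.085,-0.039,0,0,0,0.128,0],[0.107,-0.044,0,0,0,0.159,0],[0.128,-0.047,0,0,0,0.191,0],[0.15,-0.048,0,0,0,0.223,0],[0.172,-0.047,0,0,0,0.255,0],[0.193,-0.045,0,0,0,0.26,0],[0.205,-0.044,0,0,0,0.26,0],[0.205,-0.044,0,0,0,0.26,0],[0.205,-0.044,0,0,0,0.26,0]]' 100
python3 -c "
from h import *
meas()"
python3 -m creep '[[-0.015,0,0,0,0,0,0],[-0.02,0,0,0,0,0,0.5],[-0.02,0,0,0,0,0,0.5],[-0.02,0,0,0,0,0,0.5],[-0.02,0,0.18,0,0,0,0.5],[0,0.03,0.35,0,0,0,0.8],[0.15,0.1,0.35,0,0,0,1],[0.28,0.13,0.35,0,0,0,1],[0.28,0.13,0.35,0,0,0,1],[0.28,0.13,0.35,0,0,0,1]]' 100
python3 -c "
from h import *
st(); prof(T=.012,st_=.0005,dxs=(-.006,-.018,-.021)); edges()
"
```

```text
time: 42.58
ee_pos: [0.5198, -0.2071, 0.096]
orientation: [0.736, 0.677, -0.005, -0.005]
force: [-17.6, -1.4, 22.8]
gripper_width: 0.216
gripper_force: 101.2
{'time': 42.575, 'q': [0.1569, 0.8535, 0.2388, 1.8813, -0.3976, 0.4678, 0.5931], 'ee_pos': [0.5198, -0.2071, 0.096], 'orientation': [0.7361, 0.6769, -0.0052, -0.0055], 'force': [-17.594, -1.3996, 22.8364], 'gripper_width': 0.2161, 'gripper_force': 101.2379}
knob [ 0.5202 -0.208 ] kx,ky 0.4947 -0.2629 plate ey -0.1708 8890
time: 43.88
ee_pos: [0.6124, -0.1663, 0.1989]
orientation: [0.735, 0.678, -0.001, -0.001]
force: [0.0, 0.0, 1.3]
gripper_width: 1.002
gripper_force: 0.0
{'time': 43.875, 'q': [0.0006, 0.7881, 0.3605, 1.5993, -0.348, 0.8201, 0.4229], 'ee_pos': [0.6124, -0.1663, 0.1989], 'orientation': [0.735, 0.6781, -0.0008, -0.0005], 'force': [0.024, 0.0238, 1.2896], 'gripper_width': 1.0016, 'gripper_force': 0.0}
wrist [326.17553191 157.71808511] [318, 151, 17, 14, 188] green ex,ey 0.604781965141337 -0.1712826233654537
-0.006 [112, 113, 116, 118, 119, 119, 118, 117, 115, 113, 112, 112, 111, 109, 105, 101, 97, 95, 95, 95, 95, 95, 95, 95, 96, 95, 94, 95, 95, 95, 95, 95, 94, 95, 98, 104, 110, 112, 114, 117, 118, 119, 118, 116, 113, 113, 113, 115, 117]
-0.018 [135, 140, 150, 160, 172, 181, 184, 185, 185, 185, 185, 185, 183, 181, 171, 160, 140, 121, 103, 84, 62, 54, 54, 81, 108, 134, 143, 142, 114, 86, 58, 59, 76, 110, 142, 165, 178, 184, 185, 186, 186, 186, 186, 186, 186, 186, 187, 187, 186]
-0.021 [119, 121, 124, 135, 147, 160, 171, 177, 181, 183, 184, 185, 185, 184, 181, 173, 161, 138, 114, 90, 69, 53, 62, 82, 112, 136, 146, 137, 115, 84, 60, 63, 84, 119, 148, 173, 180, 185, 185, 186, 186, 186, 186, 187, 187, 187, 187, 187, 187]
green [326.45901639 157.22404372] cam ey -0.15154805393604884 ex [0.5985 0.611 ] ey edges -0.1765 -0.1664 mid -0.1714
```

The stop is about 0.6–1.1 mm from the pointer and the lever is locked. Now the bar: turning the jaws across it and measuring the head's gap on the way.

```bash
python3 -m creep '[[-0.1,0.15,0.17,0,0,0.561,1],[-0.175,0.35,0.17,0,0,0.561,1],[-0.175,0.587,0.17,0,0,0.561,1],[-0.175,0.587,0.17,0,0,0.561,1],[-0.175,0.587,0.17,0,0,0.561,1],[-0.175,0.587,0.17,0,0,0.561,1],[-0.175,0.587,0.17,0,0,0.561,1],[-0.175,0.587,0.17,0,0,0.561,1],[-0.175,0.587,0.17,0,0,0.561,1],[-0.175,0.587,0.17,0,0,0.561,1],[-0.175,0.587,0.17,0,0,0.561,1]]'
python3 - <<'E'
from h import *
st(); prof(color='yellow',T=.045,st_=.001,dxs=(-.012,-.015,-.018,-.021)); edges('yellow')
im,d,K,V=grab('wrist','w10.png'); P=cloud(d,K,V)
ce,s,m=blobs(im,'red',n=1)[0]; q=P[m]; print('bar',s.tolist(),np.median(q,0)); q=q[q[:,2]>.052]; print(cv2.minAreaRect((q[:,:2]*1000).astype(np.float32)))
prof(color='green',T=.006,st_=.0005,dxs=(-.006,-.018,-.021))
ce,s,m=blobs(im,'orange',n=2)[0]; print('knob',P[m][P[m][:,2]>.093].mean(0) if (P[m][:,2]>.093).any() else None)
E
```

```text
time: 45.35
ee_pos: [0.5601, 0.009, 0.2505]
orientation: [-0.054, 0.999, -0.0, -0.0]
force: [-0.0, 0.1, -0.3]
gripper_width: 0.999
gripper_force: 0.0
{'time': 45.35, 'q': [-0.029, 0.5979, -0.1146, 1.7638, 0.0914, 0.7858, 1.4911], 'ee_pos': [0.5601, 0.009, 0.2505], 'orientation': [-0.0544, 0.9985, -0.0001, -0.0004], 'force': [-0.0159, 0.1219, -0.321], 'gripper_width': 0.999, 'gripper_force': 0.0}
wrist [349.74528302 253.51886792] [345, 248, 10, 12, 106] green ex,ey 0.6032262580899787 -0.02280918849028031
-0.012 [27, 27, 27, 27, 27, 27, 27, 28, 28, 28, 27, 27, 27, 27, 27, 28, 28, 43, 83, 134, 171, 189, 193, 193, 193, 193, 188, 172, 156, 158, 177, 190, 193, 193, 194, 193, 188, 169, 155, 162, 180, 191, 193, 193, 194, 193, 187, 165, 153, 165, 182, 191, 193, 194, 194, 192, 183, 158, 132, 127, 125, 124, 124, 124, 124, 123, 116, 102, 98, 110, 120, 124, 124, 124, 124, 121, 113, 100, 96, 107, 112, 99, 79, 67, 66, 69, 70, 71, 71, 72, 71]
-0.015 [27, 27, 27, 27, 27, 27, 27, 26, 27, 27, 27, 26, 27, 27, 27, 27, 29, 44, 84, 134, 172, 190, 194, 194, 194, 194, 189, 172, 156, 160, 178, 191, 194, 194, 
[... 1223 characters left out ...]
.0279 -0.0179 mid -0.0229
bar [489, 131, 34, 105, 1758] [0.50460825 0.17345839 0.05760642]
((517.6874389648438, 95.11283874511719), (97.3315200805664, 178.44325256347656), 6.745466709136963)
wrist [215.44036697 252.83486239] [210, 248, 12, 11, 109] green ex,ey 0.6031816295928762 -0.17043988861811632
-0.006 [96, 97, 96, 94, 92, 89, 87, 86, 85, 85, 85, 85, 85, 85, 85, 85, 85, 84, 82, 79, 75, 71, 71, 71, 75]
-0.018 [189, 185, 176, 159, 140, 114, 90, 92, 95, 114, 134, 138, 136, 122, 98, 76, 56, 44, 62, 80, 110, 141, 161, 178, 187]
-0.021 [191, 187, 183, 168, 148, 126, 101, 91, 99, 109, 125, 138, 131, 124, 101, 76, 59, 43, 49, 71, 97, 126, 153, 170, 185]
knob [ 0.51889472 -0.20736776  0.09716919]
```

```bash
python3 -m creep '[[-0.09,0.25,-0.1,0,0,0,0.6],[-0.177,0.553,-0.3,0,0,0,0.6],[-0.177,0.553,-0.4,0,0,0,0.6],[-0.177,0.553,-0.4,0,0,0,0.6],[-0.177,0.553,-0.55,0,0,0,0.6],[-0.177,0.553,-0.663,0,0,0,0.6],[-0.177,0.553,-0.663,0,0,0,0.6],[-0.177,0.553,-0.663,0,0,0,0],[-0.177,0.553,-0.663,0,0,0,0],[-0.177,0.553,-0.663,0,0,0,0],[-0.177,0.553,-0.663,0,0,0,0]]' 60
python3 - <<'E'
from h import *
st(); o=np.array(bot.get_obs()['ee_pos'])[:2]; print('ey',o@EY, 'target shift/0.3 to .156:',((.156-o@EY)*EY/.3).round(3))
E
```

```text
time: 46.92
ee_pos: [0.5089, 0.1765, 0.0533]
orientation: [-0.055, 0.998, 0.001, 0.001]
force: [-0.8, -0.2, 7.3]
gripper_width: 0.189
gripper_force: 58.6
{'time': 46.925, 'q': [-0.3947, 0.8911, -0.0412, 1.963, 0.113, 0.2864, 1.1526], 'ee_pos': [0.5089, 0.1765, 0.0533], 'orientation': [-0.0554, 0.9985, 0.0007, 0.0015], 'force': [-0.798, -0.1925, 7.2689], 'gripper_width': 0.1893, 'gripper_force': 58.5686}
ey 0.12045393104610667 target shift/0.3 to .156: [-0.013  0.118]
```

```bash
python3 -m creep '[[-0.002,0.02,0,0,0,0,0],[-0.004,0.04,0,0,0,0,0],[-0.007,0.06,0,0,0,0,0],[-0.009,0.08,0,0,0,0,0],[-0.011,0.1,0,0,0,0,0],[-0.014,0.12,0,0,0,0,0],[-0.015,0.13,0,0,0,0,0],[-0.015,0.13,0,0,0,0,0],[-0.015,0.13,0,0,0,0,0]]' 80
python3 - <<'E'
from h import *
st(); o=np.array(bot.get_obs()['ee_pos'])[:2]; print('ey',o@EY)
for n in('scene','side'): prof(n,'yellow',T=.02,st_=.002,dxs=(-.010,-.013,-.016,-.019))
E
```

```text
time: 48.05
ee_pos: [0.5051, 0.2108, 0.0533]
orientation: [-0.054, 0.999, -0.002, 0.001]
force: [0.6, -8.3, 8.0]
gripper_width: 0.181
gripper_force: 78.0
{'time': 48.05, 'q': [-0.4658, 0.8965, -0.0285, 1.9348, 0.0898, 0.3112, 1.1092], 'ee_pos': [0.5051, 0.2108, 0.0533], 'orientation': [-0.0537, 0.9986, -0.0023, 0.0013], 'force': [0.5914, -8.294, 7.9517], 'gripper_width': 0.1813, 'gripper_force': 78.0104}
ey 0.1550325187031511
scene [281.92307692 275.        ] [280, 271, 5, 9, 39] green ex,ey 0.6112676532062076 -0.022624251520150022
-0.01 [119, 115, 112, 114, 120, 123, 128, 142, 162, 167, 176, 182, 181, 182, 182, 176, 158, 136, 125, 123, 125]
-0.013 [127, 121, 116, 120, 126, 127, 126, 127, 137, 144, 161, 181, 185, 196, 204, 199, 177, 148, 133, 129, 126]
-0.016 [131, 126, 120, 123, 129, 131, 124, 114, 108, 113, 137, 172, 191, 206, 212, 210, 195, 167, 141, 130, 132]
-0.019 [131, 128, 123, 124, 129, 130, 124, 111, 93, 101, 117, 161, 191, 205, 208, 206, 198, 176, 145, 132, 130]
side [337.21428571 272.28571429] [335, 270, 6, 6, 28] green ex,ey 0.6015396681354525 -0.023723697138099943
-0.01 [92, 93, 98, 103, 106, 107, 107, 104, 104, 105, 112, 121, 130, 139, 138, 132, 119, 107, 97, 93, 92]
-0.013 [94, 96, 99, 102, 100, 97, 93, 86, 79, 79, 88, 100, 113, 123, 128, 123, 111, 101, 96, 93, 93]
-0.016 [96, 95, 99, 101, 102, 98, 92, 81, 64, 61, 63, 70, 81, 87, 87, 79, 74, 75, 77, 81, 80]
-0.019 [100, 101, 103, 105, 107, 104, 94, 80, 62, 48, 38, 39, 40, 43, 38, 38, 41, 48, 53, 53, 49]
```

```bash
python3 -m creep '[[-0.001,0.006,0,0,0,0,0],[-0.001,0.006,0,0,0,0,0],[-0.001,0.006,0,0,0,0,0]]' 80
python3 - <<'E'
from h import *
st(); o=np.array(bot.get_obs()['ee_pos'])[:2]; print('ey',o@EY)
im,d,K,V=grab('wrist'); print('wrist yellow',[(c.round(1),s.tolist()) for c,s,m in blobs(im,'yellow')])
w=np.append(.603*EX-.0229*EY,.025); c=K@(V[:3,:3]@w+V[:3,3]); print(c[:2]/c[2])
def fine(n,color,T=.012):
    im,d,K,V=grab(n); g=cv2.cvtColor(im,cv2.COLOR_RGB2GRAY).astype(np.float32); ce,s,m=blobs(im,color,n=1)[0]; G=ray(K,V,*ce,.025)[:2]
    for dx in(-.014,-.016,-.018,-.02):
        o=[]
        for t in np.arange(-T,T+1e-6,.001):
            w=np.append((G@EX+dx)*EX+(G@EY+t)*EY,.025); c=K@(V[:3,:3]@w+V[:3,3]); o.append(int(cv2.getRectSubPix(g,(1,1),(float(c[0]/c[2]),float(c[1]/c[2])))[0,0]))
        print(n,color,dx,o)
for n in('scene','side'):
    for c in('green','yellow'): fine(n,c)
E
```

```text
time: 48.52
ee_pos: [0.5049, 0.2123, 0.0533]
orientation: [-0.053, 0.999, -0.002, 0.001]
force: [1.5, -7.8, 9.1]
gripper_width: 0.181
gripper_force: 78.0
{'time': 48.525, 'q': [-0.4689, 0.8968, -0.0277, 1.9335, 0.0887, 0.3123, 1.1071], 'ee_pos': [0.5049, 0.2123, 0.0533], 'orientation': [-0.0535, 0.9986, -0.0025, 0.0013], 'force': [1.4517, -7.8176, 9.0988], 'gripper_width': 0.1806, 'gripper_force': 78.0093}
ey 0.15648283341430438
wrist yellow []
[ 16.80254693 419.5558852 ]
scene green -0.014 [195, 200, 200, 197, 191, 182, 172, 160, 147, 131, 115, 112, 109, 114, 122, 139, 162, 180, 195, 206, 208, 208, 203, 198, 191]
scene green -0.016 [194, 204, 205, 205, 201, 196, 187, 174, 158, 135, 115, 107, 99, 105, 110, 131, 155, 176, 196, 207, 210, 210, 207, 204, 199]
scene green -0.018 [179, 192, 197, 203, 203, 204, 196, 185, 165, 138, 115, 101, 90, 92, 95, 119, 143, 168, 194, 206, 212, 213, 211, 209, 207]
scene green -0.02 [164, 175, 184, 193, 198, 203, 194, 184, 161, 133, 113, 98, 89, 91, 96, 118, 140, 168, 196, 206, 212, 213, 212, 211, 210]
scene yellow -0.014 [128, 130, 127, 125, 123, 122, 1
[... 866 characters left out ...]
79, 74, 75, 78, 87, 97, 104, 110, 117, 128, 140, 151, 161, 170]
side green -0.02 [148, 155, 161, 162, 163, 157, 147, 137, 123, 108, 95, 82, 71, 73, 77, 83, 93, 102, 110, 118, 128, 141, 153, 162, 170]
side yellow -0.014 [99, 98, 99, 99, 98, 95, 91, 87, 84, 80, 74, 73, 72, 71, 79, 87, 96, 104, 111, 119, 118, 116, 113, 106, 100]
side yellow -0.016 [101, 102, 101, 100, 99, 96, 90, 82, 76, 69, 62, 58, 59, 59, 64, 72, 80, 86, 90, 94, 95, 91, 87, 82, 78]
side yellow -0.018 [105, 104, 104, 102, 100, 97, 91, 84, 77, 68, 59, 50, 51, 50, 49, 55, 59, 62, 63, 64, 64, 60, 56, 53, 52]
side yellow -0.02 [107, 107, 106, 104, 101, 98, 92, 84, 76, 67, 58, 47, 41, 39, 37, 37, 38, 39, 39, 39, 38, 37, 35, 33, 33]
```

```bash
python3 -m creep '[[0,0.003,0,0,0,0,0],[0,0.003,0,0,0,0,0],[0,0.003,0,0,0,0,0],[0,0.003,0,0,0,0,0]]' 80
python3 - <<'E'
from h import *
st(); o=np.array(bot.get_obs()['ee_pos'])[:2]; print('ey',o@EY)
print(bot.finish_job())
E
```

```text
time: 49.28
ee_pos: [0.5049, 0.2129, 0.0533]
orientation: [-0.053, 0.999, -0.003, 0.001]
force: [1.9, -9.3, 8.3]
gripper_width: 0.179
gripper_force: 78.1
{'time': 49.275, 'q': [-0.4704, 0.897, -0.0274, 1.9326, 0.0883, 0.3133, 1.1062], 'ee_pos': [0.5049, 0.2129, 0.0533], 'orientation': [-0.0534, 0.9986, -0.0026, 0.0012], 'force': [1.8882, -9.2548, 8.2768], 'gripper_width': 0.179, 'gripper_force': 78.1117}
ey 0.1571459136481325
the job is handed in; nothing more can be done
None
```

Job handed in at 49 s: by my last camera readings the back stop is within about 1 mm of the green pointer with the lever locked, and the head is within about 1–2 mm of the yellow pointer with the gripper still holding the bar; getting the stop there took two partial reopenings of the lever, and no result has come back.

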